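# Fit the nested filter adapters to their suction flasks

### The job

The four rubber filter adapters are stored nested in one stack. Get the four suction flasks ready for their filter funnels: take the stack apart and seat each adapter in the neck of the flask it fits, smallest adapter in the smallest neck and so on, right way up and fully down so that its collar lies flat on the rim. Leave every flask standing, and do not knock over the beaker or the dropper bottle.

Things in the scene. Friction and masses are not known exactly. Their poses are not given: they have to be found in the camera images.
- adapter_1_mid (a point): The smallest of 4 red-brown rubber adapters: round body 28 mm high, 10 mm wide at the foot, 20 at the top, under a round collar 34 mm wide, 14 mm high (grip the collar's sides). Point: on its axis, 21 mm above the foot, 7 below the collar's underside, 21 below the top; z up. Fits flask_1. At first its collar lies on that of adapter_2, its body in that one's hole with 2 mm play, its point 14 mm above that one's.
- adapter_2_mid (a point): The second smallest of 4 red-brown rubber adapters: round body 28 mm high, 20 mm wide at the foot, 30 at the top, under a round collar 44 mm wide, 14 mm high (grip the collar's sides). Point: on its axis, 21 mm above the foot, 7 below the collar's underside, 21 below the top; z up. Fits flask_2. At first its collar lies on that of adapter_3, its body in that one's hole with 2 mm play, its point 14 mm above that one's.
- adapter_3_mid (a point): The second largest of 4 red-brown rubber adapters: round body 28 mm high, 30 mm wide at the foot, 40 at the top, under a round collar 54 mm wide, 14 mm high (grip the collar's sides). Point: on its axis, 21 mm above the foot, 7 below the collar's underside, 21 below the top; z up. Fits flask_3. At first its collar lies on that of adapter_4, its body in that one's hole with 2 mm play, its point 14 mm above that one's.
- adapter_4_mid (a point): The largest of 4 red-brown rubber adapters: round body 28 mm high, 40 mm wide at the foot, 50 at the top, under a round collar 64 mm wide, 14 mm high (grip the collar's sides). Point: on its axis, 21 mm above the foot, 7 below the collar's underside, 21 below the top; z up. Fits flask_4. At first it stands on the bench under the other three.
- flask_1_mouth (a point): The smallest of 4 loose clear glass conical suction flasks: base 68 mm wide, 110 high; neck bore 24 mm wide, 48 deep, rim 33 mm outside. A side arm (along +x, 25 mm below the rim) reaches 50 mm from the axis. Point: centre of the mouth, level with the rim; z up. Seated, adapter_1's collar lies on the rim, its point 7 mm below this one, side play 2 mm.
- flask_2_mouth (a point): The second smallest of 4 loose clear glass conical suction flasks: base 78 mm wide, 128 high; neck bore 34 mm wide, 48 deep, rim 43 mm outside. A side arm (along +x, 25 mm below the rim) reaches 55 mm from the axis. Point: centre of the mouth, level with the rim; z up. Seated, adapter_2's collar lies on the rim, its point 7 mm below this one, side play 2 mm.
- flask_3_mouth (a point): The second largest of 4 loose clear glass conical suction flasks: base 86 mm wide, 142 high; neck bore 44 mm wide, 48 deep, rim 53 mm outside. A side arm (along +x, 25 mm below the rim) reaches 60 mm from the axis. Point: centre of the mouth, level with the rim; z up. Seated, adapter_3's collar lies on the rim, its point 7 mm below this one, side play 2 mm.
- flask_4_mouth (a point): The largest of 4 loose clear glass conical suction flasks: base 92 mm wide, 152 high; neck bore 54 mm wide, 48 deep, rim 63 mm outside. A side arm (along +x, 25 mm below the rim) reaches 65 mm from the axis. Point: centre of the mouth, level with the rim; z up. Seated, adapter_4's collar lies on the rim, its point 7 mm below this one, side play 2 mm.
- beaker_100: A bystander: a small loose glass beaker, 54 mm across and 68 mm high, at the left of the work. Origin at the centre of its underside, z up.
- dropper_bottle: A bystander: a loose amber dropper bottle with a black teat, 33 mm across and 106 mm high, at the right of the work. Origin at the centre of its underside, z up.
Mind the look-alikes: they are no part of the job. Leave any orange look-alike of the part that bears adapter_1_mid alone.

How it is judged:
By the outcome, as a careful person would: the job done as asked, in the order asked, and still so for the second after the job is handed in, with the robot touching nothing.
It also fails if it takes over 109 s, if anything falls off the work surface, if the arm or the gripper's body presses on something with over 40 N, if the wrist force passes 120 N, or if a joint passes its speed limit or range.

### The arm

A 6-joint arm with a two-finger parallel gripper is mounted at the origin on a cart in front of the work surface, level with it; the furniture and walls round the work are solid. World frame = base frame: x ahead of the robot, y to its left, z up, the work surface at z = 0. Lengths are in m, angles in rad, forces in N, time in s.
With the tool pointing down it reaches from about 0.3 to 0.875 m from the base axis. Payload 4.2 kg.
Tool frame: the origin (TCP) lies midway between the tips of the shut fingers; the grasp point (between the pads) lies 19 mm behind it; z points along the fingers, y is the direction in which the jaws open and shut (so a half turn about z gives the same grasp; the last joint's range is limited). The gripper opens to 85 mm and grips with 20 to 120 N. Pads are 22 mm wide; open, the fingers measure 114 mm over their backs; the gripper's body (76 mm by 85 mm) begins 54 mm behind the grasp point. The pads swing forward as they close: fully open they stand 13 mm farther back than shut.
Start: joints at [-1.346, 0.32, 1.565, -0, 1.257, -0.02], TCP at [0.139, -0.558, 0.231] pointing down, gripper open.
Joint ranges: [-3.11, 3.11], [-0.84, 2.01], [0.21, 2.61], [-1.34, 4.49], [0.05, 2.63], [-2.56, 2.56]. Speed limits (rad/s): [2.57, 2.57, 3.14, 3.14, 3.14, 3.14].

### API

Orientations are given as a unit quaternion [x, y, z, w].
In Python, from bench import sensors, cams, ctrl, nets gives the robot as it stands.
- The arm moves only by the tool move_arm, never from a script. Its argument "series" is one flat list of numbers, 6 for each row, row after row: the shift along the tool's x, y, z in units of 50 mm (1.0 is 50 mm), then the turn, a rotation vector about the tool's x, y, z in units of 5 degrees (1.0 is 5 degrees). A call has 1 to 8 rows; each row is the pose to reach, as a shift and turn from the pose commanded when the call began, along the tool's axes at that moment; what a row does not reach only later rows make up. A row lasts 1/8 s, in which the tool goes at most 62.5 mm and 10.7 degrees, less where a joint would pass 70% of its speed; a pose out of reach is approached as far as the arm can. A call with a gripper value outside its range is refused whole. "claw" is the finger opening in mm, from 0 to 85.4, set as the call begins (left out, the last holds). The fingers move at their own pace and stop on an object; the grip force is fixed at half the most. Time passes only in rows, so rows that repeat a pose let the fingers close. It gives the time, the measured TCP pose, the force and the opening at its end, in the units of the state.
- sensors.read_state(): the state, without advancing time (a new reading comes with each control period).
- cams.grab_frame(name): name is "scene" or "side" or "wrist"; returns a dict with "color" (384x512x3 uint8, blue, green, red), "K" (3x3 intrinsics, pixels), "eye" and "attitude" of the camera in the world; the wrist camera has in their place "hand_eye" (4x4, takes a point from camera to tool coordinates, whose origin is the TCP and whose axes are the flange's). Camera axes: x right, y up, looking along -z (the intrinsics and any distortion apply to the point x, -y, -z); pixel columns grow to the right and rows downward; lengths in m; the calibration is good to about 2 mm. A picture is of the moment at which its call begins: read the wrist's pose just before it. There is no depth.
- ctrl.finish_job(): hands the job in, once; it reports no verdict.
Trained networks look in a picture, given as the dict that the camera call returned (one of the last four; its "shot" number tells which), for a name from the list of things; names that differ only in an ending like _2 or _b are one class to them, and where a whole thing is asked for, a point or a joint stands for the part that bears it (a point fixed in the world has none). Each returns a list of dicts, best first, with "confidence" (0 to 1); they miss things now and then, are a little off and sometimes report something else, mostly with a low value. They report only what shows in the picture. A call takes as long as a camera call. They do not tell look-alikes from the thing itself.
- nets.cut_out(picture, target): "region" (384x512 bool, what is visible of it).
- nets.landmark_of(picture, target): "location" ([x, y, z] in m, in world coordinates, good to about 4 mm: a listed point, or the origin of a listed thing).
The state is a dict: "clock": time; "joints": joint angles; "dq": joint speeds; "effort": joint torques, N m; "position": TCP position; "tcp_rot": TCP orientation; "force": force on the tool from outside, world axes, zero at the start; "moment": the same for the moment, N m; "gripper_width": opening from 0.0 (shut) to 1.0 (fully open).
Only numpy, scipy, OpenCV 4.12 (cv2) and the standard library are available. Lean on these libraries where they do the work, as an engineer would, in place of code of your own. Each camera call takes 0.05 s, during which the arm holds its last target.

## Working session

There is one attempt and no reset: what is moved stays moved. The work goes in short steps, Python scripts to look and compute and a tool call to move; the robot and the scene stay as the last step left them, time stands still between calls to the robot, and variables do not carry over. Pictures are saved under pics/ and viewed, and the job is handed in when it is done.

Besides the shell and the picture viewer there is one more tool, called after "Request:" in YAML: its name, and indented under it one key for each argument. move_arm: Moves the arm, as the interface text tells. Its arguments: {"type":"object","properties":{"series":{"type":"array","items":{"type":"number"}},"claw":{"type":"number"}},"required":["series"]}

```bash
ls; mkdir -p pics; python3 - <<'E'
from bench import sensors,cams,ctrl,nets
import cv2
s=sensors.read_state();print(s)
for n in ["scene","side","wrist"]:
    p=cams.grab_frame(n);cv2.imwrite(f"pics/a_{n}.png",p["color"])
    print(n,{k:v for k,v in p.items() if k!="color"})
    for t in ["adapter_1_mid","flask_1_mouth","beaker_100","dropper_bottle"]:
        for d in nets.landmark_of(p,t): print(t,[round(float(x),4) for x in d["location"]],round(d["confidence"],2),{k:v for k,v in d.items() if k not in("location","confidence")})
E
```

```text
pics
{'clock': 0.0, 'joints': array([-1.34601113e+00,  3.20296655e-01,  1.56567947e+00, -2.41981122e-05,
        1.25742229e+00, -2.00593001e-02]), 'dq': array([ 0.00035002, -0.00130088, -0.00164898, -0.00036431,  0.00145614,
        0.00051375]), 'effort': array([-3.03408033e-04, -4.15527141e+01, -2.34161693e+01, -1.38644468e-04,
        7.99713453e-03, -4.99716705e-06]), 'position': array([ 0.13923545, -0.55738711,  0.23047937]), 'tcp_rot': array([ 9.92514890e-01,  1.22120344e-01, -1.03706357e-04, -8.96978093e-04]), 'force': array([-0.33997335, -0.02471397, -0.38484064]), 'moment': array([-0.02881944, -0.01885448,  0.00555524]), 'gripper_width': 1.0038181559346242}
scene {'K': array([[367.35867222,   0.        , 253.90452323],
       [  0.        , 367.35867222, 188.30269133],
       [  0.        ,   0.        ,   1.        ]]), 'eye': array([-0.26936855,  0.39739403,  0.88808093]), 'attitude': array([-0.21678354,  0.35822688,  0.78346995, -0.45918759]), 'shot': 1}
adapter_1_mid [0.4722, -0.3125, 0.0649] 0.38 {}
adapter_1_mid [0.4737, -0.3147, 0.023] 0.26 {}
flask_1_mouth [0.6131, 
[... 537 characters left out ...]
2, -0.3022, 0.1104] 0.98 {}
flask_1_mouth [0.4733, -0.3159, 0.032] 0.66 {}
beaker_100 [0.4452, 0.3435, -0.0018] 0.55 {}
dropper_bottle [0.5881, -0.421, -0.0008] 0.86 {}
wrist {'K': array([[300.52914932,   0.        , 251.08809236],
       [  0.        , 300.52914932, 193.85081089],
       [  0.        ,   0.        ,   1.        ]]), 'hand_eye': array([[-4.03157492e-04,  9.52376316e-01,  3.04924893e-01,
         7.84789237e-02],
       [ 9.99999867e-01,  4.82247050e-04, -1.84055915e-04,
         1.77348319e-03],
       [-3.22339624e-04,  3.04924778e-01, -9.52376383e-01,
        -1.42732961e-01],
       [ 0.00000000e+00,  0.00000000e+00,  0.00000000e+00,
         1.00000000e+00]]), 'shot': 3}
```

View pics/a_scene.png

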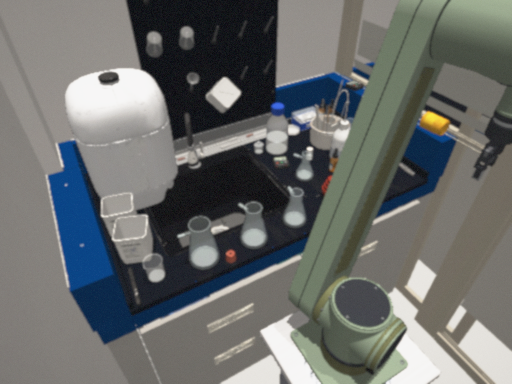

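View pics/a_side.png

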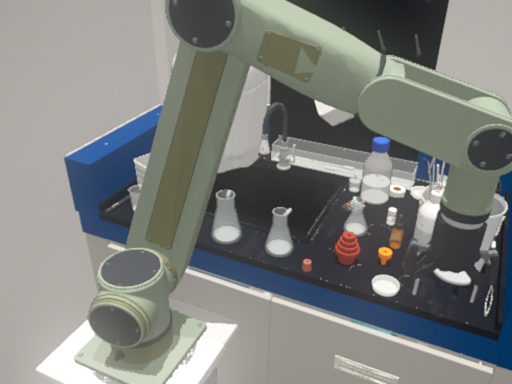

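View pics/a_wrist.png

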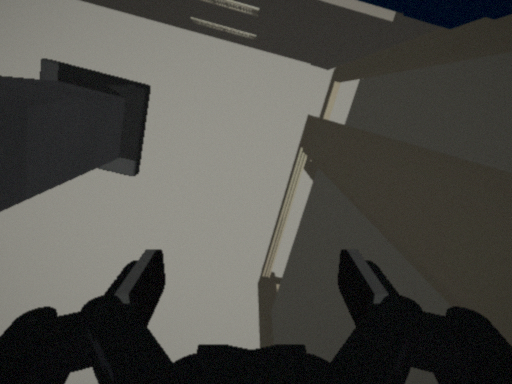

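```bash
cat > h.py <<'E'
import numpy as np,cv2
from scipy.spatial.transform import Rotation as R
def campose(p,s=None):
    if "eye" in p: return np.array(p["eye"]),R.from_quat(p["attitude"]).as_matrix()
    T=np.eye(4);T[:3,:3]=R.from_quat(s["tcp_rot"]).as_matrix();T[:3,3]=s["position"]
    H=T@p["hand_eye"];return H[:3,3],H[:3,:3]
def proj(p,X,s=None):
    e,A=campose(p,s);c=(np.atleast_2d(X)-e)@A
    c=c*[1,-1,-1];u=c@p["K"].T;return u[:,:2]/u[:,2:]
def ray(p,uv,z,s=None):
    e,A=campose(p,s);d=np.linalg.inv(p["K"])@[uv[0],uv[1],1];d=A@(d*[1,-1,-1])
    return e+d*(z-e[2])/d[2]
E
python3 - <<'E'
from bench import sensors,cams,ctrl,nets
import cv2,numpy as np
from h import *
for n,(x0,y0,w,h) in {"scene":(130,130,220,165),"side":(190,150,240,180)}.items():
    p=cams.grab_frame(n)
    for t in ["flask_3_mouth","adapter_1_mid"]:
        for d in nets.cut_out(p,t):
            m=d["region"];ys,xs=np.nonzero(m);print(n,t,round(d["confidence"],2),m.sum(),xs.min(),xs.max(),ys.min(),ys.max())
    for d in nets.landmark_of(p,"flask_3_mouth"):print(np.round(d["location"],4),round(d["confidence"],2),proj(p,d["location"]).round(1))
    c=p["color"][y0:y0+h,x0:x0+w];s=800/w
    cv2.imwrite(f"pics/b_{n}.png",cv2.resize(c,(800,int(h*s)),interpolation=cv2.INTER_CUBIC))
E
```

```text
scene flask_3_mouth 0.86 974 239 266 202 248
scene adapter_1_mid 0.53 943 239 266 202 248
[0.4311 0.0233 0.1388] 0.7 [[252.6 206.6]]
side flask_3_mouth 0.89 1224 211 240 190 243
side adapter_1_mid 0.64 176 378 391 247 264
side adapter_1_mid 0.53 131 342 354 231 242
[0.4255 0.0258 0.1386] 0.87 [[224.6 193.7]]
```

View pics/b_scene.png

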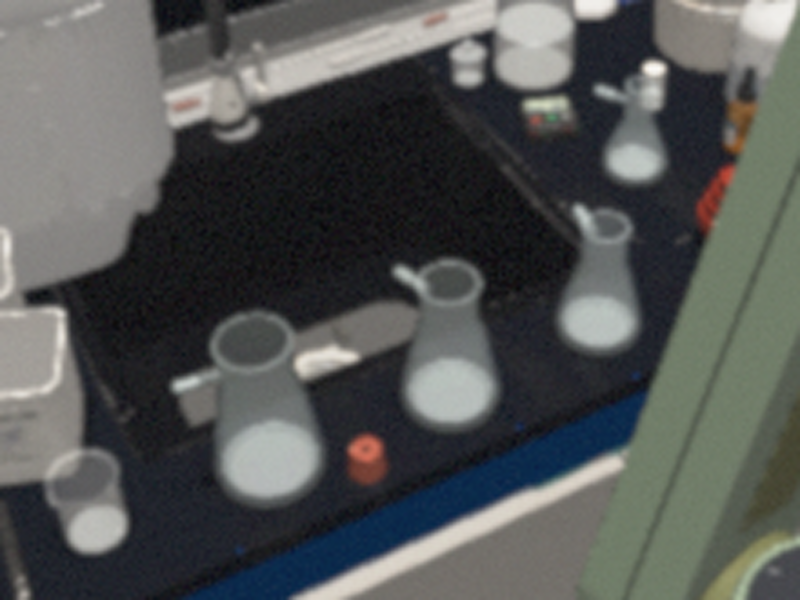

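View pics/b_side.png

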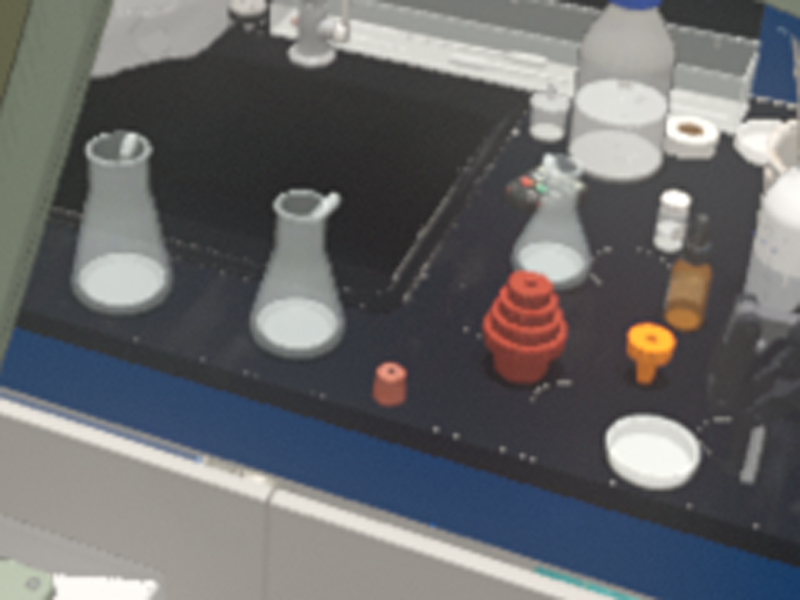

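```bash
python3 - <<'E'
from bench import sensors,cams,ctrl,nets
from h import *
ps={n:cams.grab_frame(n) for n in("scene","side")}
def sc(x,y):return (130+x/3.636,130+y/3.636)
def sd(x,y):return (190+x/3.333,150+y/3.333)
for nm,cam,uv,z in [("f4 m","scene",sc(253,340),.152),("f4 base","scene",sc(268,462),.0),("f3 m","scene",sc(450,282),.142),("f3 m","side",sd(119,150),.142),
 ("f2 m","scene",sc(607,225),.128),("f2 m","side",sd(302,206),.128),("f1 m","scene",sc(641,83),.110),("f1 m","side",sd(562,165),.110),
 ("stack top","side",sd(532,281),.084)]:
    print(nm,cam,ray(ps[cam],uv,z).round(4))
for n in ps:
  for k in "24":
    for t in ["flask_%s_mouth","adapter_%s_mid"]:
      for d in nets.landmark_of(ps[n],t%k):print(n,t%k,np.round(d["location"],4),round(d["confidence"],2))
E
```

```text
f4 m scene [0.4315 0.191  0.152 ]
f4 base scene [0.4378 0.1923 0.    ]
f3 m scene [0.4227 0.0239 0.142 ]
f3 m side [0.4157 0.0169 0.142 ]
f2 m scene [ 0.4311 -0.1358  0.128 ]
f2 m side [ 0.4237 -0.1406  0.128 ]
f1 m scene [ 0.612  -0.3006  0.11  ]
f1 m side [ 0.603 -0.302  0.11 ]
stack top side [ 0.4663 -0.3181  0.084 ]
scene flask_4_mouth [0.4315 0.1934 0.1518] 0.79
scene adapter_4_mid [ 0.4716 -0.317   0.024 ] 0.54
scene adapter_4_mid [0.4403 0.3402 0.0005] 0.22
side flask_2_mouth [ 0.4358 -0.1337  0.126 ] 0.72
side adapter_2_mid [ 0.4711 -0.3128  0.048 ] 0.56
side adapter_2_mid [0.4285 0.024  0.1362] 0.44
side adapter_4_mid [ 0.4684 -0.3127  0.0198] 0.46
```

Request:
move_arm:
  series: [1.0,-0.4,-0.7,0,0,0.4,2.1,-0.9,-1.4,0,0,0.8,3.2,-1.4,-1.4,0,0,1.2,4.3,-1.9,-1.4,0,0,1.6,5.4,-2.4,-1.4,0,0,2.0,6.4,-2.9,-1.4,0,0,2.4,7.23,-3.29,-1.4,0,0,2.8,7.23,-3.29,-1.4,0,0,2.8]
  claw: 60

```text
clock: 2.65
position: [0.4522, -0.3087, 0.3011]
tcp_rot: [1.0, 0.003, 0.0, -0.0]
force: [0.5, 0.5, -0.3]
gripper_width: 0.704
```

```bash
cat > look.py <<'E'
import sys
from bench import sensors,cams,nets
from h import *
def look(tag,targets=(),pts={}):
    s=sensors.read_state();p=cams.grab_frame("wrist")
    print("t",round(s["clock"],2),"pos",s["position"].round(4),"rv",np.round(np.degrees((R.from_quat([1,0,0,0]).inv()*R.from_quat(s["tcp_rot"])).as_rotvec()),2),"F",s["force"].round(1),"w",round(s["gripper_width"]*85.4,1))
    img=p["color"].copy()
    for t in targets:
        for d in nets.landmark_of(p,t):
            u=proj(p,d["location"],s)[0];print(t,np.round(d["location"],4),round(d["confidence"],2),u.round(0))
    cv2.imwrite(f"pics/{tag}_raw.png",img)
    return s,p
E
python3 - <<'E'
from look import *
look("c",["adapter_1_mid","adapter_4_mid","flask_1_mouth","flask_2_mouth"])
E
```

```text
t 2.65 pos [ 0.4522 -0.3087  0.3011] rv [ 0.02  0.02 -0.29] F [ 0.5  0.5 -0.3] w 60.2
adapter_1_mid [ 0.4975 -0.4111  0.0226] 0.8 [325. 124.]
adapter_1_mid [ 0.472  -0.3131  0.0612] 0.79 [253. 146.]
flask_1_mouth [ 0.6184 -0.3026  0.1066] 0.88 [244.   4.]
flask_1_mouth [ 0.433  -0.1341  0.1318] 0.41 [ 89. 192.]
```

View pics/c_raw.png

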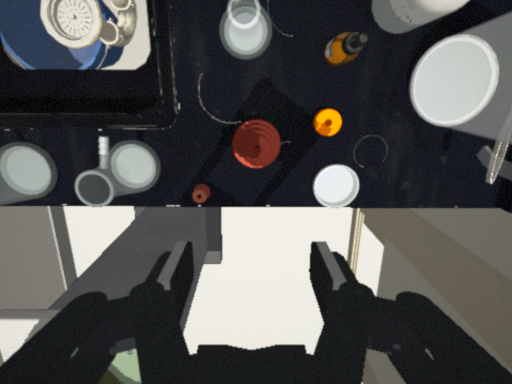

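```bash
cat >> look.py <<'E'
def overlay(p,s,circs,tag,crop):
    x0,y0,w,h=crop;k=800/w
    im=cv2.resize(p["color"][y0:y0+h,x0:x0+w],(800,int(h*k)),interpolation=cv2.INTER_CUBIC)
    a=np.linspace(0,2*np.pi,60)
    for i,(x,y,z,r) in enumerate(circs):
        u=proj(p,np.c_[x+r*np.cos(a),y+r*np.sin(a),0*a+z],s);u=((u-[x0,y0]+.5)*k-.5)
        cv2.polylines(im,[np.round(u).astype(int)],True,[(0,255,0),(255,255,0),(0,255,255),(255,0,255)][i%4],1)
    cv2.imwrite(f"pics/{tag}.png",im)
E
python3 - <<'E'
from look import *
s,p=look("d")
F1=(.614,-.302);F2=(.433,-.135);S=(.471,-.314)
overlay(p,s,[(*S,.084,.017),(*S,.070,.022),(*S,.056,.027),(*S,.042,.032),(*F1,.110,.0165),(*F1,0,.034),(*F2,.128,.0215),(*F2,0,.039)],"d_ov",(60,0,280,210))
E
```

```text
t 2.9 pos [ 0.4493 -0.3115  0.3014] rv [-0.02 -0.01  0.06] F [ 0.7 -0.7  0.7] w 59.7
```

View pics/d_ov.png

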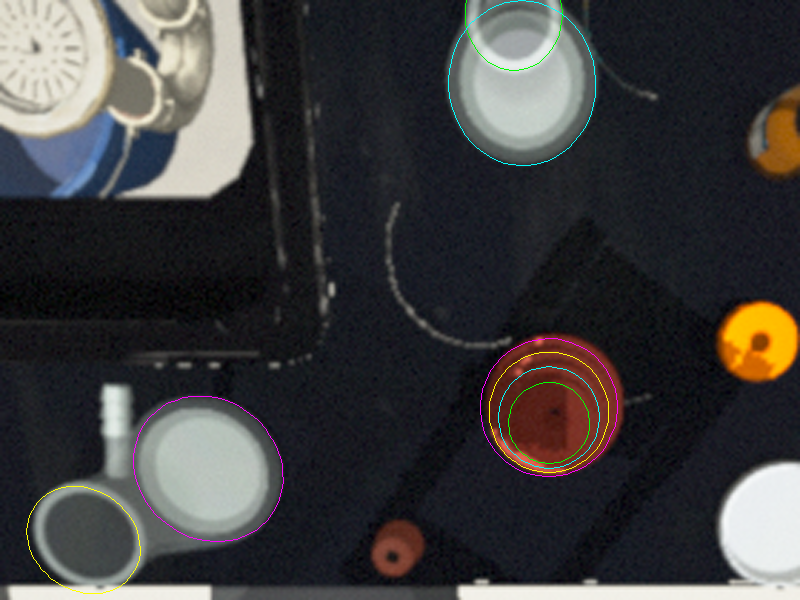

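```bash
python3 - <<'E'
from look import *
s,p=look("d")
p2=dict(p);p2["color"]=np.clip(p["color"].astype(float)*1.6,0,255).astype(np.uint8)
overlay(p2,s,[],"e_ov",(220,110,72,54))
S=(.4716,-.315)
for z in (.084,.07,.056,.042): print(proj(p,(*S,z),s))
E
```

```text
t 2.95 pos [ 0.4493 -0.3115  0.3014] rv [-0.02 -0.01  0.07] F [-0.2  0.3 -0.2] w 59.9
[[252.49824829 147.23866617]]
[[252.44197065 145.46744031]]
[[252.38957169 143.81828832]]
[[252.34066379 142.2790105 ]]
```

View pics/e_ov.png

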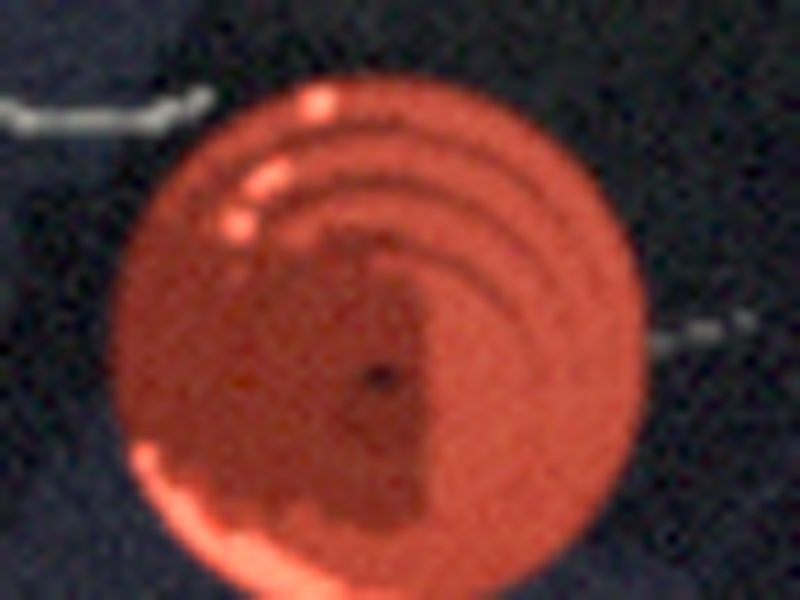

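```bash
python3 - <<'E'
from look import *
s,p=look("d")
from scipy.optimize import brentq
for z,r,cy in [(.042,.032,72),(.056,.027,125),(.07,.022,180),(.084,.017,235)]:
    v=110+(cy+.5)/11.11-.5
    print(z,brentq(lambda x:proj(p,(x+r,-.317,z),s)[0,1]-v,.4,.55))
# y from lower collar
for cx,sg in[(112,1),(648,-1)]:
    u=220+(cx+.5)/11.11-.5
    print(brentq(lambda y:proj(p,(.473,y+sg*.032,.042),s)[0,0]-u,-.4,-.2))
# blob fits
hsv=cv2.cvtColor(p["color"],cv2.COLOR_BGR2HSV)
E
```

```text
t 3.0 pos [ 0.4494 -0.3115  0.3014] rv [-0.02 -0.    0.08] F [ 1.2 -0.3  0.7] w 60.0
0.042 0.473565269460838
0.056 0.4735356298797767
0.07 0.4736579030133617
0.084 0.4741641400235745
-0.3167443852556491
-0.31693812531793764
```

Request:
move_arm:
  series: [0.2,0.05,0.8,0,0,0,0.48,0.1,1.8,0,0,0,0.48,0.1,2.7,0,0,0,0.48,0.1,3.0,0,0,0,0.48,0.1,3.0,0,0,0]
  claw: 60

```text
clock: 3.68
position: [0.474, -0.316, 0.1513]
tcp_rot: [1.0, -0.0, -0.0, -0.0]
force: [0.5, 0.4, 0.3]
gripper_width: 0.701
```

```bash
python3 - <<'E'
from look import *
s,p=look("f",["adapter_1_mid"])
S=(.4735,-.3165)
overlay(p,s,[(*S,.084,.017),(*S,.070,.022),(*S,.056,.027),(*S,.042,.032)],"f_ov",(112,0,400,300))
E
```

```text
t 3.67 pos [ 0.474  -0.316   0.1513] rv [ 0.02 -0.03  0.01] F [0.5 0.4 0.3] w 59.8
adapter_1_mid [ 0.468  -0.3139  0.0637] 0.82 [247. 207.]
adapter_1_mid [ 0.499  -0.4091  0.0231] 0.65 [351. 159.]
```

View pics/f_ov.png

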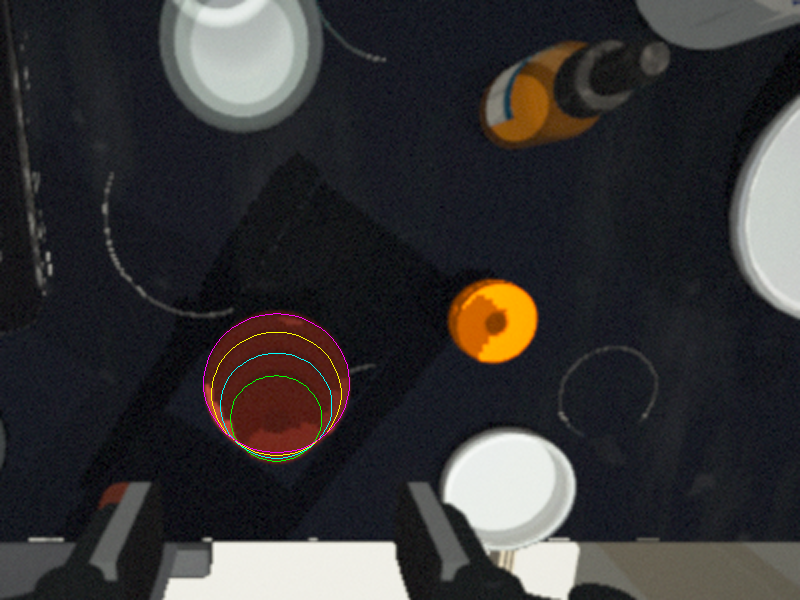

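View pics/f_raw.png

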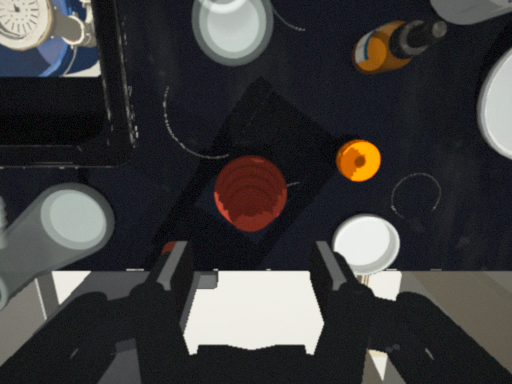

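Request:
move_arm:
  series: [0,0,0.6,0,0,0,0,0,1.2,0,0,0,0,0,1.54,0,0,0,0,0,1.54,0,0,0]
  claw: 50

```text
clock: 4.28
position: [0.4745, -0.316, 0.075]
tcp_rot: [1.0, 0.0, 0.0, 0.0]
force: [-0.3, 0.1, 0.2]
gripper_width: 0.586
```

```bash
python3 - <<'E'
from look import *
s,p=look("g")
q=cams.grab_frame("side");S=(.4735,-.3165)
overlay(q,None,[],"g_side",(310,195,100,75))
E
```

```text
t 4.28 pos [ 0.4745 -0.316   0.075 ] rv [-0.03  0.04 -0.02] F [-0.3  0.1  0.2] w 50.1
```

View pics/g_raw.png

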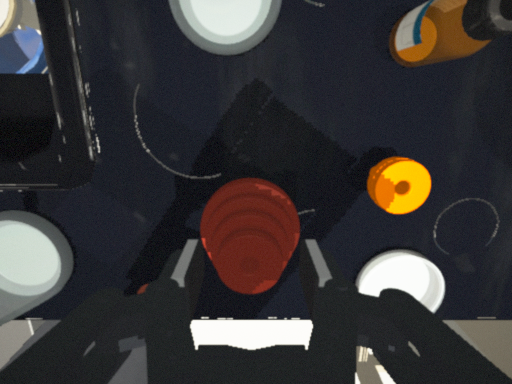

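View pics/g_side.png

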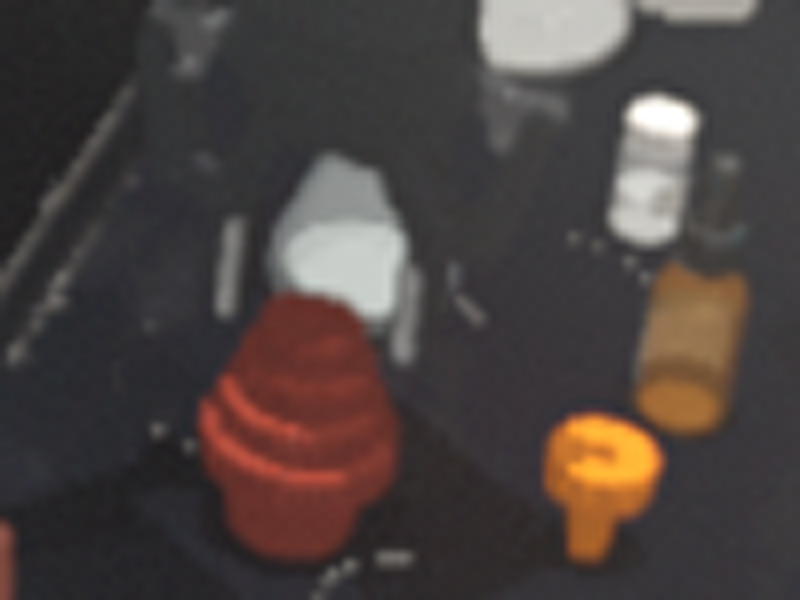

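```bash
python3 - <<'E'
from look import *
q=cams.grab_frame("side")
for y in(-.291,-.341):
  for z in (.07,.075,.08,.085,.09): print(y,z,proj(q,(.463,y,z)).round(1))
print(proj(q,(.4735,-.3165,.084)))
E
```

```text
-0.291 0.07 [[338.6 236.7]]
-0.291 0.075 [[338.8 235.1]]
-0.291 0.08 [[339.  233.6]]
-0.291 0.085 [[339.2 232. ]]
-0.291 0.09 [[339.4 230.4]]
-0.341 0.07 [[357.3 241.7]]
-0.341 0.075 [[357.5 240.1]]
-0.341 0.08 [[357.7 238.5]]
-0.341 0.085 [[358.  236.9]]
-0.341 0.09 [[358.2 235.3]]
[[349.77642967 232.69571689]]
```

Request:
move_arm:
  series: [0,0,0,0,0,0,0,0,0,0,0,0,0,0,0,0,0,0,0,0,0,0,0,0,0,0,0,0,0,0]
  claw: 20

```text
clock: 5.05
position: [0.4747, -0.316, 0.0749]
tcp_rot: [1.0, 0.0, 0.001, 0.0]
force: [0.1, 0.1, 5.8]
gripper_width: 0.357
```

Request:
move_arm:
  series: [0,0,-0.2,0,0,0,0,0,-0.5,0,0,0,0,0,-0.9,0,0,0,0,0,-1.4,0,0,0,0,0,-1.8,0,0,0,0,0,-2.2,0,0,0,0,0,-2.2,0,0,0]

```text
clock: 5.92
position: [0.475, -0.3162, 0.1864]
tcp_rot: [1.0, 0.0, 0.002, 0.001]
force: [-1.1, -0.5, -0.3]
gripper_width: 0.36
```

```bash
python3 - <<'E'
from look import *
s,p=look("h",["flask_1_mouth"])
q=cams.grab_frame("side");
overlay(q,None,[],"h_side",(300,150,160,120))
E
```

```text
t 5.92 pos [ 0.475  -0.3162  0.1864] rv [-0.14  0.2  -0.03] F [-1.1 -0.5 -0.3] w 30.8
```

View pics/h_raw.png

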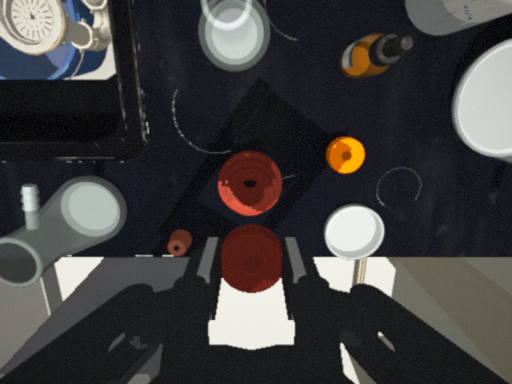

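View pics/h_side.png

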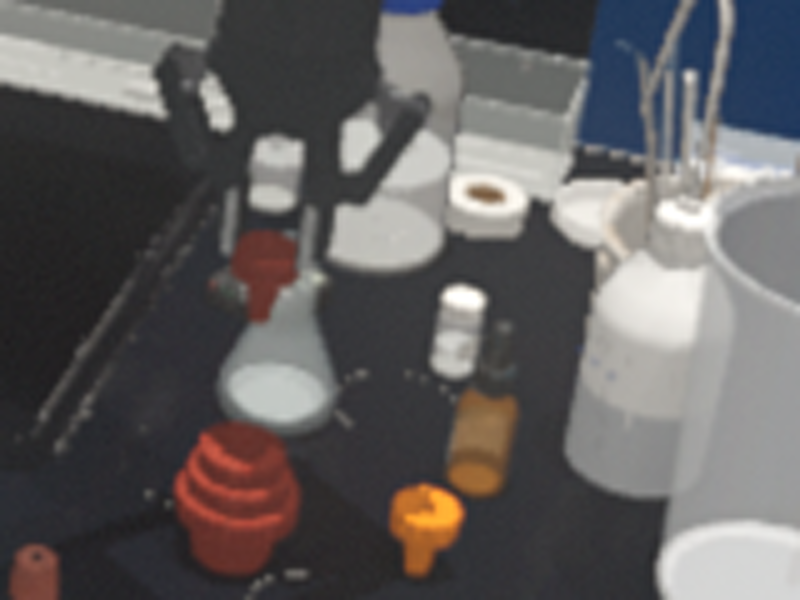

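Request:
move_arm:
  series: [0.4,-0.1,-0.3,0,0,0,1.0,-0.2,-0.6,0,0,0,1.5,-0.28,-0.6,0,0,0,1.7,-0.28,-0.6,0,0,0,1.7,-0.28,-0.6,0,0,0]

```text
clock: 6.7
position: [0.5588, -0.3014, 0.213]
tcp_rot: [1.0, 0.0, -0.001, -0.0]
force: [-0.4, 0.3, -0.8]
gripper_width: 0.359
```

```bash
python3 - <<'E'
from look import *
s,p=look("i",["flask_1_mouth"])
F=(.614,-.302)
overlay(p,s,[(*F,.11,.0165),(*F,.11,.012),(*F,0,.034)],"i_ov",(150,70,200,150))
E
```

```text
t 6.7 pos [ 0.5588 -0.3014  0.213 ] rv [ 0.05 -0.14 -0.05] F [-0.4  0.3 -0.8] w 30.7
flask_1_mouth [ 0.6174 -0.3022  0.1086] 0.74 [250. 124.]
```

View pics/i_ov.png

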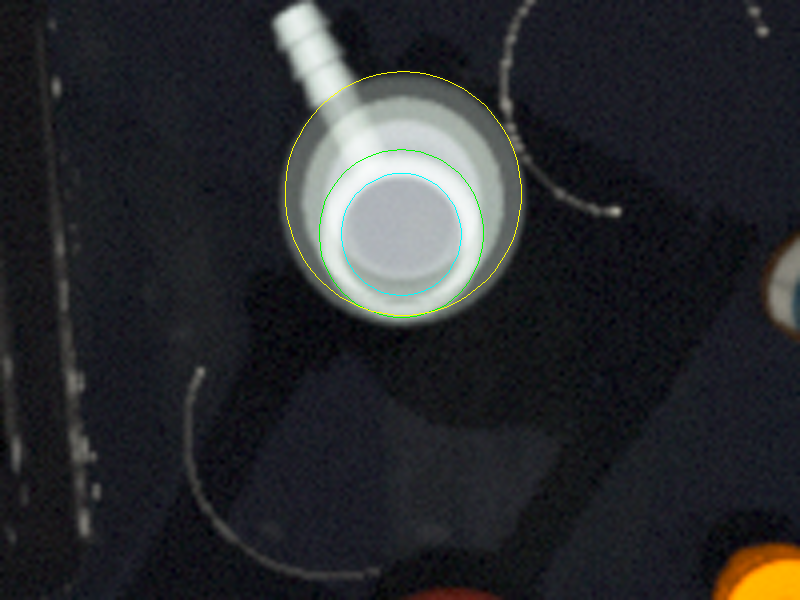

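Request:
move_arm:
  series: [0.5,0,0,0,0,0,0.9,0,0.4,0,0,0,1.1,0,0.8,0,0,0,1.1,0,0.9,0,0,0,1.1,0,0.9,0,0,0]

```text
clock: 7.42
position: [0.6132, -0.3017, 0.1689]
tcp_rot: [1.0, 0.0, -0.001, -0.0]
force: [0.8, -0.3, -0.4]
gripper_width: 0.361
```

```bash
python3 - <<'E'
from look import *
s,p=look("j")
q=cams.grab_frame("side")
overlay(q,None,[],"j_side",(320,150,80,60))
E
```

```text
t 7.42 pos [ 0.6132 -0.3017  0.1689] rv [ 0.02 -0.08 -0.  ] F [ 0.8 -0.3 -0.4] w 30.8
```

View pics/j_side.png

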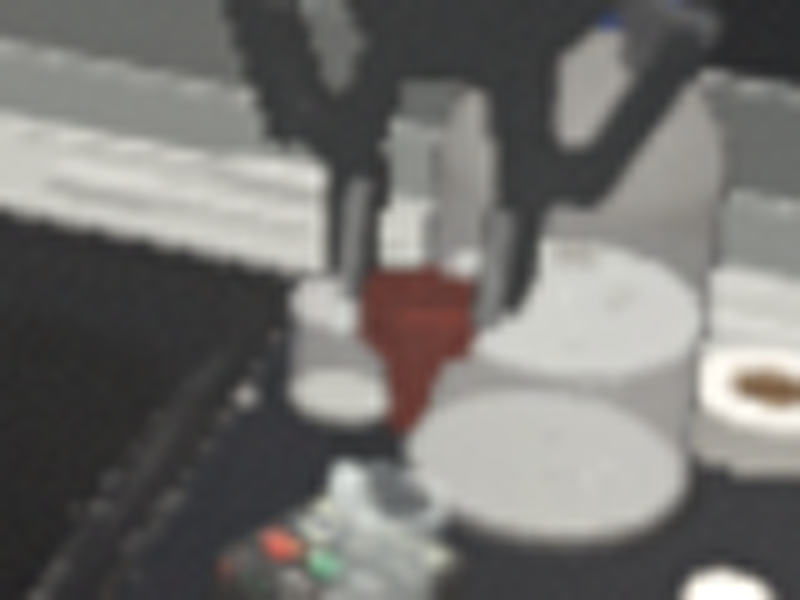

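View pics/j_raw.png

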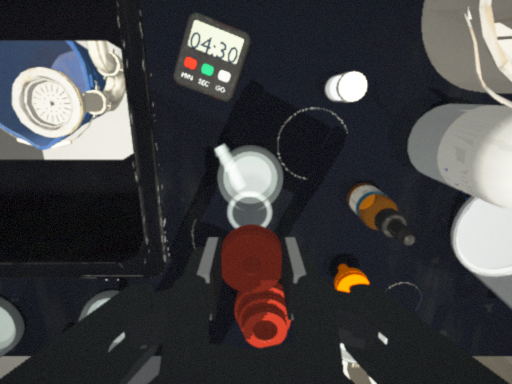

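Request:
move_arm:
  series: [0.01,0,0.25,0,0,0,0.01,0,0.45,0,0,0,0.01,0,0.65,0,0,0,0.01,0,0.8,0,0,0,0.01,0,0.9,0,0,0,0.01,0,0.96,0,0,0,0.01,0,1.0,0,0,0]

```text
clock: 8.4
position: [0.6148, -0.3016, 0.1193]
tcp_rot: [1.0, 0.0, 0.0, 0.0]
force: [0.4, 0.6, -0.1]
gripper_width: 0.36
```

Request:
move_arm:
  series: [0,0,0.03,0,0,0,0,0,0.06,0,0,0]

```text
clock: 8.65
position: [0.6148, -0.3016, 0.1165]
tcp_rot: [1.0, 0.0, 0.0, 0.0]
force: [-0.9, 0.8, 1.6]
gripper_width: 0.361
```

```bash
python3 - <<'E'
from look import *
s,p=look("k")
q=cams.grab_frame("side")
overlay(q,None,[],"k_side",(320,160,80,60))
E
```

```text
t 8.65 pos [ 0.6148 -0.3016  0.1165] rv [-0.02  0.02 -0.03] F [-0.9  0.8  1.6] w 30.8
```

View pics/k_side.png

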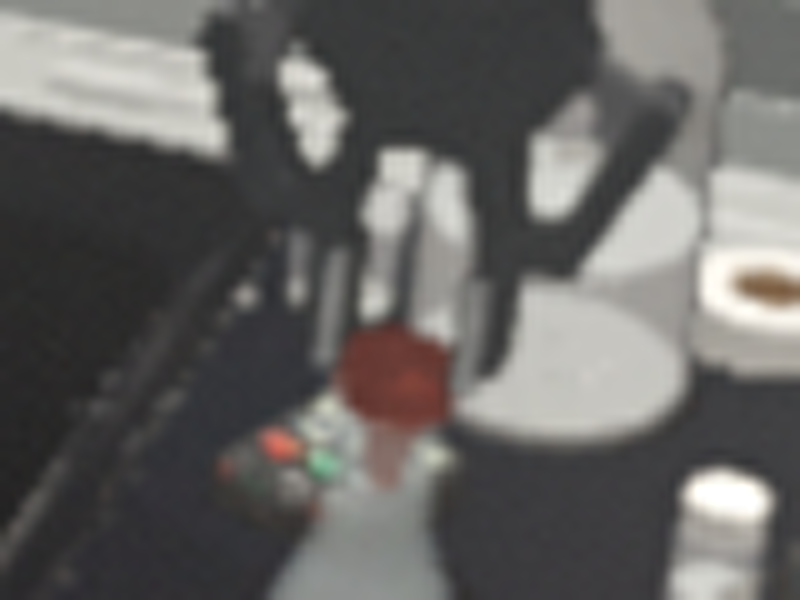

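Adapter 1 is in the neck. It is just touching or about to touch, so I go down the last 1–2 mm.

Request:
move_arm:
  series: [0,0,0.02,0,0,0,0,0,0.04,0,0,0,0,0,0.04,0,0,0]

```text
clock: 9.12
position: [0.6153, -0.3019, 0.1159]
tcp_rot: [1.0, 0.0, 0.001, 0.001]
force: [-0.3, 0.0, 5.7]
gripper_width: 0.355
```

Request:
move_arm:
  series: [0,0,0,0,0,0,0,0,0,0,0,0,0,0,0,0,0,0,0,0,0,0,0,0]
  claw: 55

```text
clock: 9.62
position: [0.6146, -0.3016, 0.1141]
tcp_rot: [1.0, 0.0, -0.0, -0.0]
force: [0.1, 0.1, 0.5]
gripper_width: 0.647
```

Request:
move_arm:
  series: [0,0,-0.4,0,0,0,-0.2,0,-1.0,0,0,0,-0.8,0.1,-1.3,0,0,0,-1.1,0.15,-1.4,0,0,0,-1.1,0.15,-1.4,0,0,0]

```text
clock: 10.25
position: [0.5591, -0.3093, 0.1845]
tcp_rot: [1.0, -0.0, 0.0, 0.0]
force: [1.2, 1.1, -0.4]
gripper_width: 0.648
```

```bash
python3 - <<'E'
from look import *
s,p=look("l",["adapter_1_mid"])
F=(.614,-.302);S=(.4735,-.3165)
overlay(p,s,[(*F,.124,.017),(*F,.11,.017),(*F,0,.034),(*S,.070,.022),(*S,.056,.027),(*S,.042,.032)],"l_ov",(150,50,240,180))
q=cams.grab_frame("side")
overlay(q,None,[(*F,.124,.017),(*F,.11,.017)],"l_side",(320,160,80,60))
E
```

```text
t 10.25 pos [ 0.5591 -0.3093  0.1845] rv [-0.    0.02  0.04] F [ 1.2  1.1 -0.4] w 55.3
adapter_1_mid [ 0.5009 -0.4104  0.0199] 0.93 [340. 227.]
adapter_1_mid [ 0.6124 -0.2994  0.102 ] 0.74 [235. 134.]
```

View pics/l_ov.png

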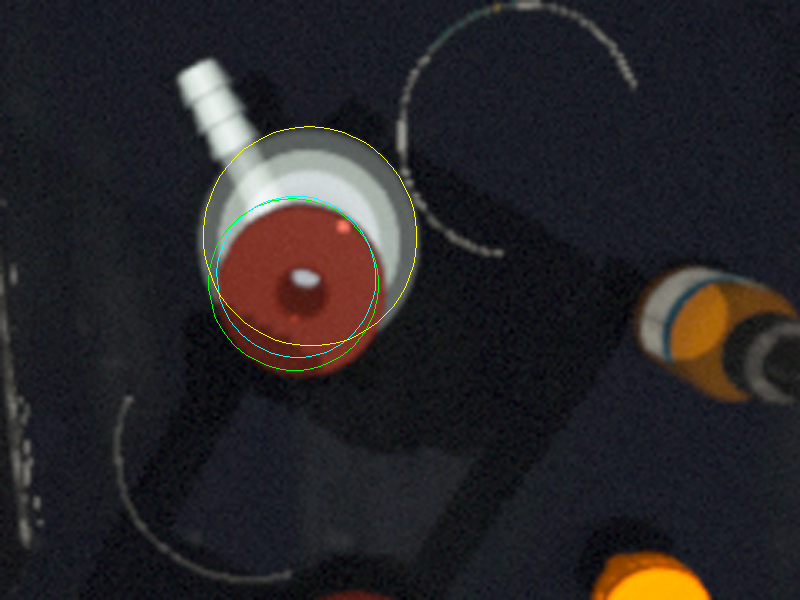

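View pics/l_side.png

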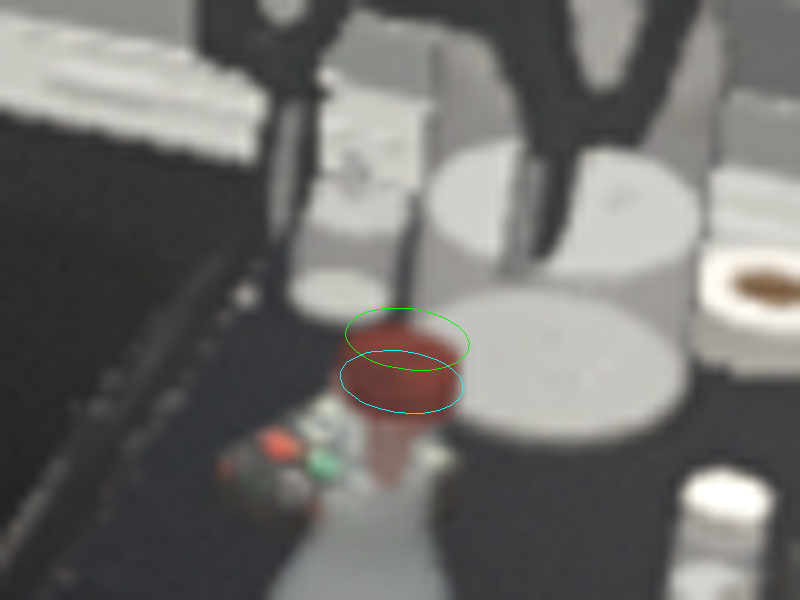

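Request:
move_arm:
  series: [-0.6,0.07,0,0,0,0,-1.2,0.14,0.3,0,0,0,-1.7,0.14,0.7,0,0,0,-1.7,0.14,0.7,0,0,0,-1.7,0.14,0.7,0,0,0]
  claw: 62

```text
clock: 11.02
position: [0.4763, -0.3165, 0.1496]
tcp_rot: [1.0, 0.0, 0.001, 0.0]
force: [1.2, -0.4, 0.1]
gripper_width: 0.728
```

```bash
python3 - <<'E'
from look import *
s,p=look("m",["adapter_1_mid"])
S=(.4735,-.3165)
overlay(p,s,[(*S,.070,.022),(*S,.056,.027),(*S,.042,.032)],"m_ov",(150,130,200,150))
E
```

```text
t 11.03 pos [ 0.4763 -0.3165  0.1496] rv [-0.04  0.09 -0.04] F [ 1.2 -0.4  0.1] w 62.1
adapter_1_mid [ 0.4973 -0.4094  0.0208] 0.59 [350. 164.]
```

View pics/m_ov.png

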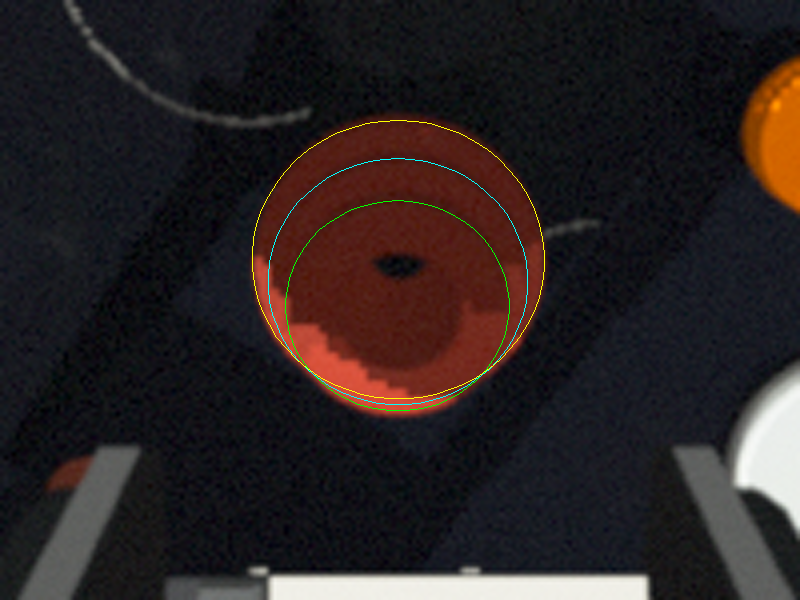

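Request:
move_arm:
  series: [0,0,0.6,0,0,0,0,0,1.2,0,0,0,0,0,1.6,0,0,0,0,0,1.77,0,0,0,0,0,1.77,0,0,0]

```text
clock: 11.75
position: [0.4753, -0.3163, 0.0609]
tcp_rot: [1.0, 0.0, 0.0, 0.0]
force: [-0.1, 0.7, 0.2]
gripper_width: 0.724
```

Request:
move_arm:
  series: [0,0,0,0,0,0,0,0,0,0,0,0,0,0,0,0,0,0,0,0,0,0,0,0,0,0,0,0,0,0]
  claw: 30

```text
clock: 12.38
position: [0.4753, -0.3165, 0.0615]
tcp_rot: [1.0, 0.0, 0.001, 0.001]
force: [-0.2, 0.1, 6.1]
gripper_width: 0.468
```

Request:
move_arm:
  series: [0,0,-0.2,0,0,0,0,0,-0.5,0,0,0,0,0,-0.9,0,0,0,0,0,-1.4,0,0,0,0,0,-1.9,0,0,0,0,0,-2.5,0,0,0,0,0,-3.0,0,0,0,0,0,-3.0,0,0,0]

```text
clock: 13.38
position: [0.4756, -0.3168, 0.2134]
tcp_rot: [1.0, 0.0, 0.002, 0.002]
force: [-0.2, -0.2, -0.6]
gripper_width: 0.469
```

```bash
python3 - <<'E'
from look import *
s,p=look("n",["flask_2_mouth"])
q=cams.grab_frame("side");
overlay(q,None,[],"n_side",(280,130,160,120))
E
```

```text
t 13.38 pos [ 0.4756 -0.3168  0.2134] rv [-0.17  0.24 -0.03] F [-0.2 -0.2 -0.6] w 40.0
flask_2_mouth [ 0.4306 -0.1363  0.1286] 0.82 [ 35. 252.]
```

View pics/n_raw.png

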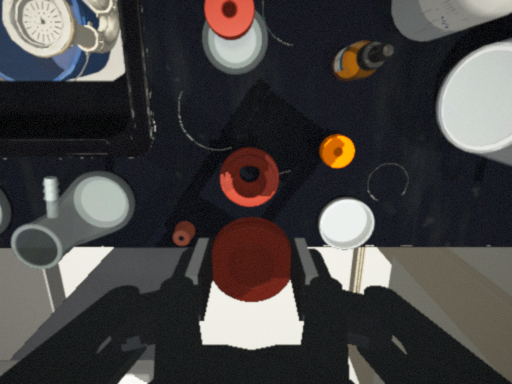

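View pics/n_side.png

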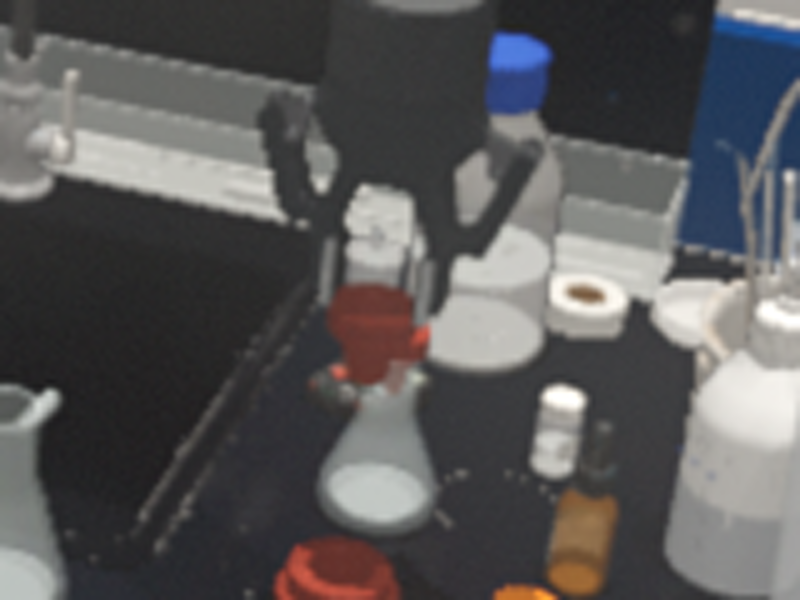

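Request:
move_arm:
  series: [-0.2,-0.4,-0.2,0,0,0,-0.6,-1.1,-0.25,0,0,0,-1.0,-1.9,-0.25,0,0,0,-1.4,-2.7,-0.25,0,0,0,-1.8,-3.3,-0.25,0,0,0,-1.94,-3.63,-0.25,0,0,0,-1.94,-3.63,-0.25,0,0,0,-1.94,-3.63,-0.25,0,0,0]

```text
clock: 14.52
position: [0.3785, -0.1353, 0.2234]
tcp_rot: [1.0, 0.0, 0.0, 0.0]
force: [-0.3, -0.3, -0.0]
gripper_width: 0.466
```

```bash
python3 - <<'E'
from look import *
s,p=look("o",["flask_2_mouth"])
F=(.433,-.135)
overlay(p,s,[(*F,.128,.0215),(*F,.128,.017),(*F,0,.039)],"o_ov",(150,70,200,150))
E
```

```text
t 14.53 pos [ 0.3785 -0.1353  0.2234] rv [-0.04  0.04 -0.02] F [-0.3 -0.3 -0. ] w 39.8
flask_2_mouth [ 0.4345 -0.1313  0.1308] 0.57 [244. 129.]
```

View pics/o_ov.png

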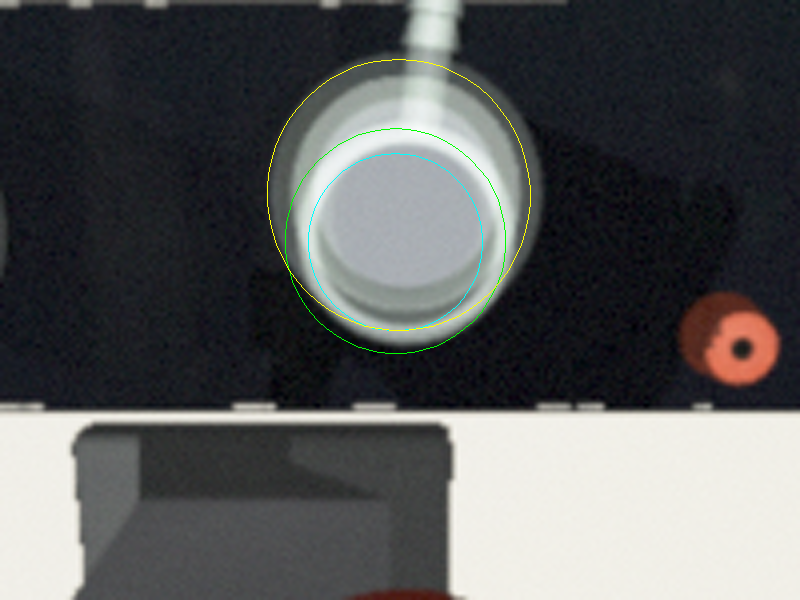

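```bash
python3 - <<'E'
from look import *
s,p=look("o")
F=(.4343,-.137)
overlay(p,s,[(*F,.128,.0215),(*F,.128,.017),(*F,0,.039)],"o_ov2",(150,70,200,150))
E
```

```text
t 14.62 pos [ 0.3783 -0.1355  0.2232] rv [-0.02  0.    0.02] F [ 0.7  0.  -0.1] w 39.9
```

View pics/o_ov2.png

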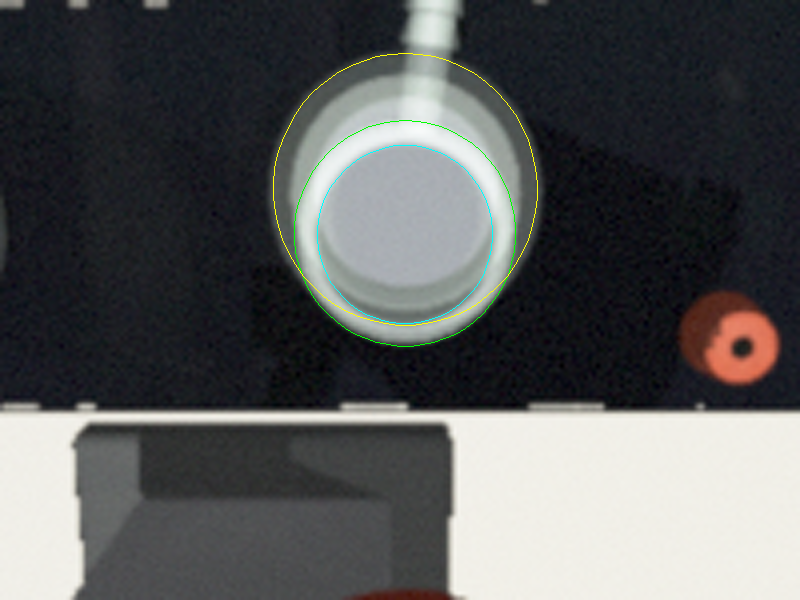

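Request:
move_arm:
  series: [0.4,0.02,0,0,0,0,0.9,0.02,0.3,0,0,0,1.15,0.02,0.7,0,0,0,1.15,0.02,0.76,0,0,0,1.15,0.02,0.76,0,0,0]

```text
clock: 15.3
position: [0.4354, -0.1358, 0.1853]
tcp_rot: [1.0, 0.0, -0.0, -0.0]
force: [0.7, 0.3, -0.5]
gripper_width: 0.466
```

Request:
move_arm:
  series: [0,0,0.25,0,0,0,0,0,0.45,0,0,0,0,0,0.65,0,0,0,0,0,0.8,0,0,0,0,0,0.9,0,0,0,0,0,0.96,0,0,0,0,0,0.96,0,0,0]

```text
clock: 16.18
position: [0.4352, -0.1357, 0.1372]
tcp_rot: [1.0, 0.0, 0.0, 0.0]
force: [0.7, -0.2, -0.5]
gripper_width: 0.466
```

Request:
move_arm:
  series: [0.01,0.01,0.04,0,0,0,0.01,0.01,0.08,0,0,0,0.01,0.01,0.1,0,0,0,0.01,0.01,0.1,0,0,0]

```text
clock: 16.68
position: [0.4367, -0.1367, 0.1337]
tcp_rot: [1.0, 0.0, 0.001, 0.001]
force: [-1.9, 0.2, 9.4]
gripper_width: 0.467
```

```bash
python3 - <<'E'
from look import *
s,p=look("q")
q=cams.grab_frame("side")
overlay(q,None,[],"q_side",(230,170,120,90))
E
```

```text
t 16.68 pos [ 0.4367 -0.1367  0.1337] rv [-0.08  0.16 -0.03] F [-1.9  0.2  9.4] w 39.9
```

View pics/q_side.png

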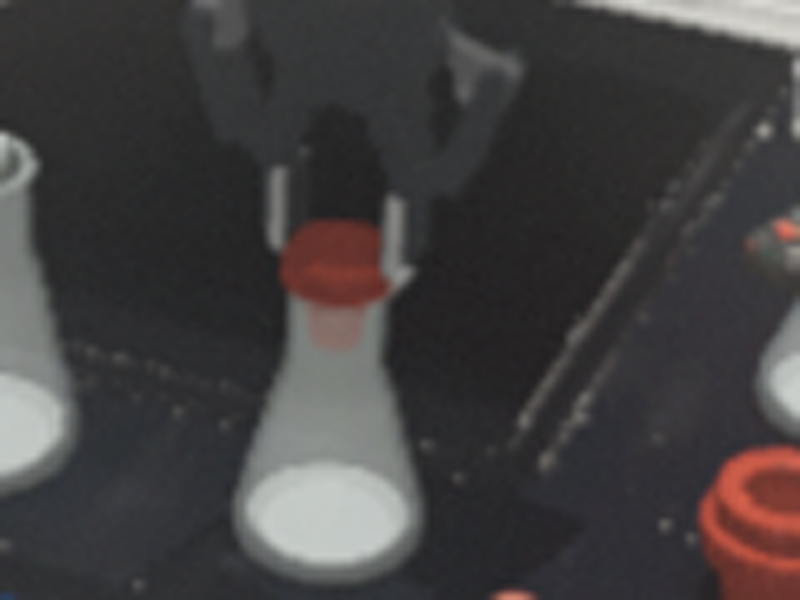

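Request:
move_arm:
  series: [0,0,0,0,0,0,0,0,0,0,0,0,0,0,0,0,0,0,0,0,0,0,0,0]
  claw: 66

```text
clock: 17.27
position: [0.4356, -0.1361, 0.1321]
tcp_rot: [1.0, 0.0, -0.0, -0.0]
force: [-0.2, -0.1, -0.3]
gripper_width: 0.776
```

Request:
move_arm:
  series: [0,0,-0.4,0,0,0,0,0,-0.9,0,0,0,-0.2,0.6,-1.2,0,0,0,-0.4,1.4,-1.4,0,0,0,-0.4,2.0,-1.4,0,0,0,-0.4,2.0,-1.4,0,0,0]
  claw: 70

```text
clock: 18.02
position: [0.4156, -0.2376, 0.2023]
tcp_rot: [1.0, -0.001, 0.0, 0.0]
force: [-0.0, 0.8, -0.3]
gripper_width: 0.817
```

```bash
python3 - <<'E'
from look import *
s,p=look("r")
q=cams.grab_frame("side")
overlay(q,None,[],"r_side",(230,170,120,90))
E
```

```text
t 18.02 pos [ 0.4156 -0.2376  0.2023] rv [-0.02  0.01  0.14] F [-0.   0.8 -0.3] w 69.7
```

View pics/r_side.png

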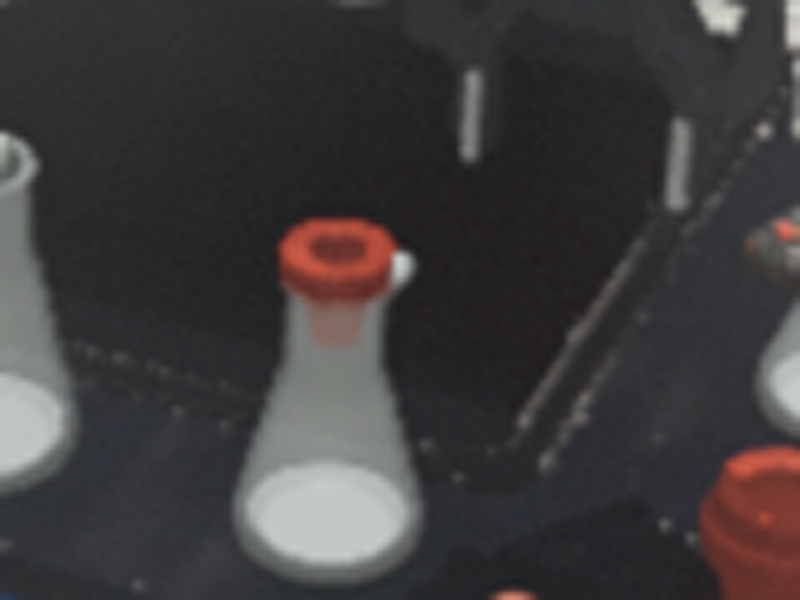

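View pics/r_raw.png

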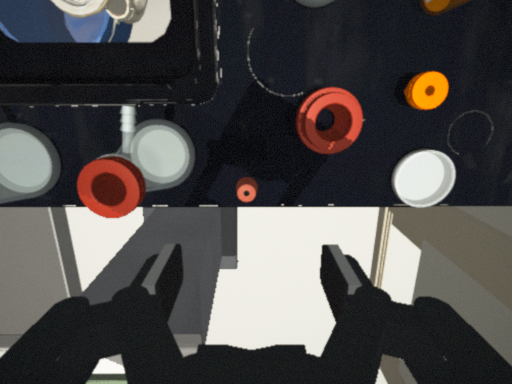

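Request:
move_arm:
  series: [0.4,0.6,0,0,0,0,0.8,1.2,0.3,0,0,0,1.17,1.58,0.8,0,0,0,1.17,1.58,1.04,0,0,0,1.17,1.58,1.04,0,0,0]
  claw: 72

```text
clock: 18.75
position: [0.4732, -0.3133, 0.1492]
tcp_rot: [1.0, 0.001, -0.002, -0.001]
force: [0.3, -0.0, -0.1]
gripper_width: 0.846
```

```bash
python3 - <<'E'
from look import *
s,p=look("s")
S=(.4735,-.3165)
overlay(p,s,[(*S,.056,.027),(*S,.042,.032)],"s_ov",(150,130,200,150))
E
```

```text
t 18.75 pos [ 0.4732 -0.3133  0.1492] rv [ 0.14 -0.18 -0.08] F [ 0.3 -0.  -0.1] w 72.3
```

View pics/s_ov.png

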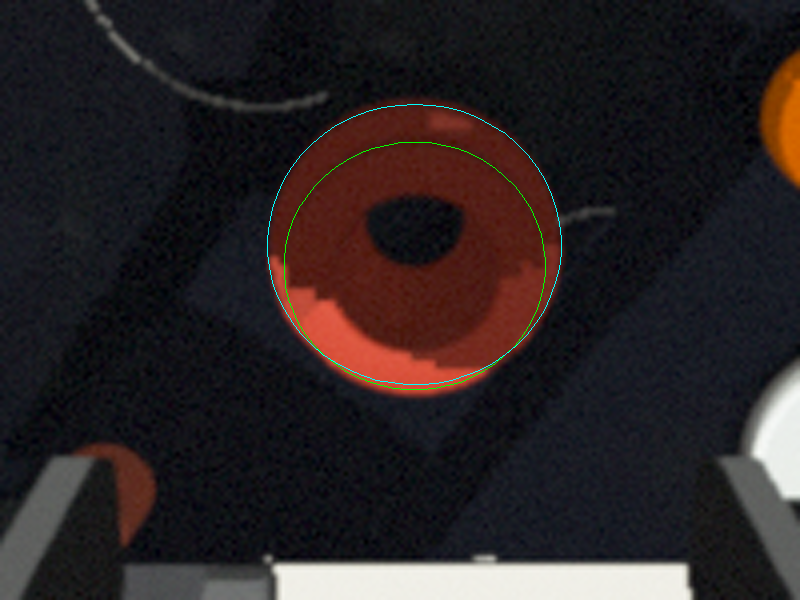

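```bash
python3 - <<'E'
from look import *
s,p=look("s")
print(ray(p,(178,247),.02,s))
q=cams.grab_frame("side");print(ray(q,(307,265),.015))
E
```

```text
t 18.8 pos [ 0.4736 -0.3138  0.1503] rv [ 0.06 -0.07 -0.08] F [-0.4  0.3 -0.1] w 72.1
[ 0.40840489 -0.24144023  0.02      ]
[ 0.38261575 -0.23603792  0.015     ]
```

Request:
move_arm:
  series: [0,0,0.6,0,0,0,0,0,1.2,0,0,0,0,0,1.7,0,0,0,0,0,2.0,0,0,0,0,0,2.08,0,0,0,0,0,2.08,0,0,0]

```text
clock: 19.65
position: [0.4746, -0.3154, 0.0471]
tcp_rot: [1.0, 0.0, 0.001, 0.0]
force: [-0.4, -0.1, 1.0]
gripper_width: 0.844
```

```bash
python3 - <<'E'
from look import *
s,p=look("t")
q=cams.grab_frame("side")
overlay(q,None,[],"t_side",(310,210,80,60))
for y in(-.2805,-.3525):
  for z in (.045,.05,.055,.06): print(y,z,((proj(q,(.463,y,z))-[310,210]+.5)*10-.5).round(0))
E
```

```text
t 19.65 pos [ 0.4746 -0.3154  0.0471] rv [-0.05  0.06 -0.03] F [-0.4 -0.1  1. ] w 72.1
-0.2805 0.045 [[244. 338.]]
-0.2805 0.05 [[246. 323.]]
-0.2805 0.055 [[247. 308.]]
-0.2805 0.06 [[249. 292.]]
-0.3525 0.045 [[510. 410.]]
-0.3525 0.05 [[512. 395.]]
-0.3525 0.055 [[514. 379.]]
-0.3525 0.06 [[517. 364.]]
```

View pics/t_side.png

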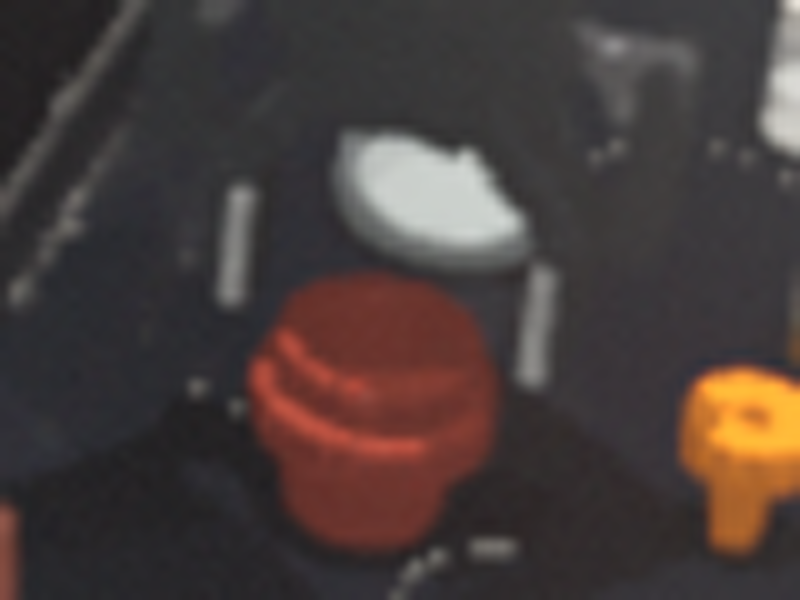

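Request:
move_arm:
  series: [0,0,0.05,0,0,0,0,0,0.05,0,0,0]

```text
clock: 20.0
position: [0.4742, -0.3152, 0.044]
tcp_rot: [1.0, 0.0, 0.0, 0.0]
force: [-0.4, -0.3, 0.3]
gripper_width: 0.842
```

Request:
move_arm:
  series: [0,0,0,0,0,0,0,0,0,0,0,0,0,0,0,0,0,0,0,0,0,0,0,0,0,0,0,0,0,0]
  claw: 40

```text
clock: 20.62
position: [0.4744, -0.3154, 0.0441]
tcp_rot: [1.0, 0.0, 0.0, 0.0]
force: [-0.3, -0.1, 4.2]
gripper_width: 0.593
```

Request:
move_arm:
  series: [0,0,-0.2,0,0,0,0,0,-0.5,0,0,0,0,0,-0.9,0,0,0,0,0,-1.4,0,0,0,0,0,-2.1,0,0,0,0,0,-2.8,0,0,0,0,0,-3.5,0,0,0,0,0,-3.8,0,0,0]

```text
clock: 21.62
position: [0.4748, -0.3154, 0.2367]
tcp_rot: [1.0, 0.0, 0.002, 0.001]
force: [0.3, 0.3, -1.1]
gripper_width: 0.585
```

```bash
python3 - <<'E'
from look import *
s,p=look("u",["flask_2_mouth"])
q=cams.grab_frame("side");
overlay(q,None,[],"u_side",(280,110,160,120))
E
```

```text
t 21.62 pos [ 0.4748 -0.3154  0.2367] rv [-0.14  0.21 -0.03] F [ 0.3  0.3 -1.1] w 49.9
```

View pics/u_raw.png

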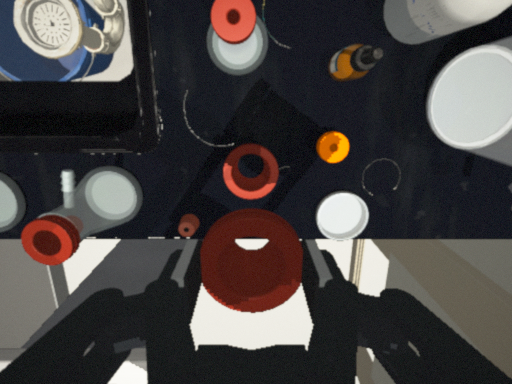

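View pics/u_side.png

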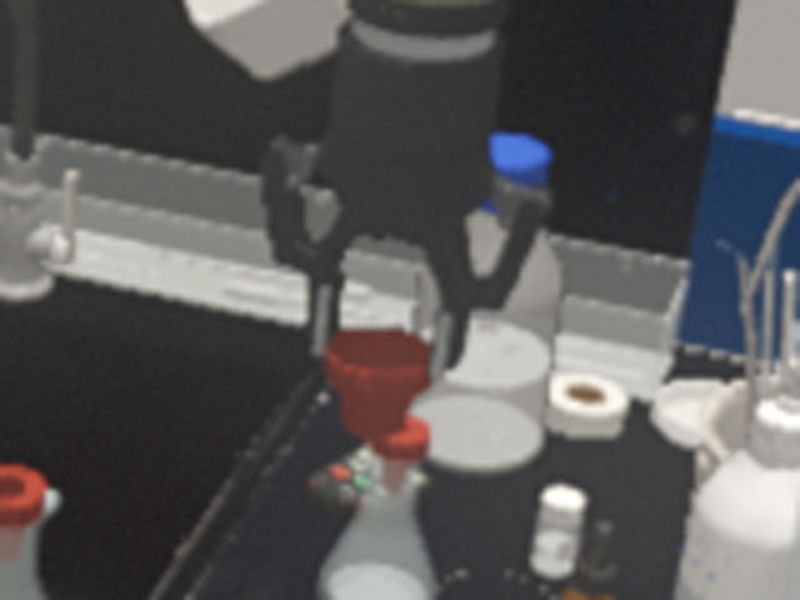

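Request:
move_arm:
  series: [-0.2,-0.6,-0.2,0,0,0,-0.5,-1.6,-0.2,0,0,0,-0.8,-2.6,-0.2,0,0,0,-1.1,-3.6,-0.2,0,0,0,-1.4,-4.6,-0.2,0,0,0,-1.7,-5.6,-0.2,0,0,0,-1.95,-6.4,-0.2,0,0,0,-2.05,-6.8,-0.2,0,0,0]

```text
clock: 22.78
position: [0.3695, 0.0264, 0.2422]
tcp_rot: [1.0, 0.001, -0.002, -0.0]
force: [0.8, -0.1, -0.0]
gripper_width: 0.586
```

Request:
move_arm:
  series: [0,0,0,0,0,0,0,0,0,0,0,0]

```text
clock: 23.02
position: [0.3714, 0.0243, 0.243]
tcp_rot: [1.0, 0.0, -0.001, 0.0]
force: [1.2, -0.2, -0.1]
gripper_width: 0.588
```

```bash
python3 - <<'E'
from look import *
s,p=look("v",["flask_2_mouth"])
F=(.427,.024)
overlay(p,s,[(*F,.142,.0265),(*F,.142,.022),(*F,0,.043)],"v_ov",(150,70,200,150))
E
```

```text
t 23.02 pos [0.3714 0.0243 0.243 ] rv [-0.03 -0.1  -0.02] F [ 1.2 -0.2 -0.1] w 50.3
```

View pics/v_ov.png

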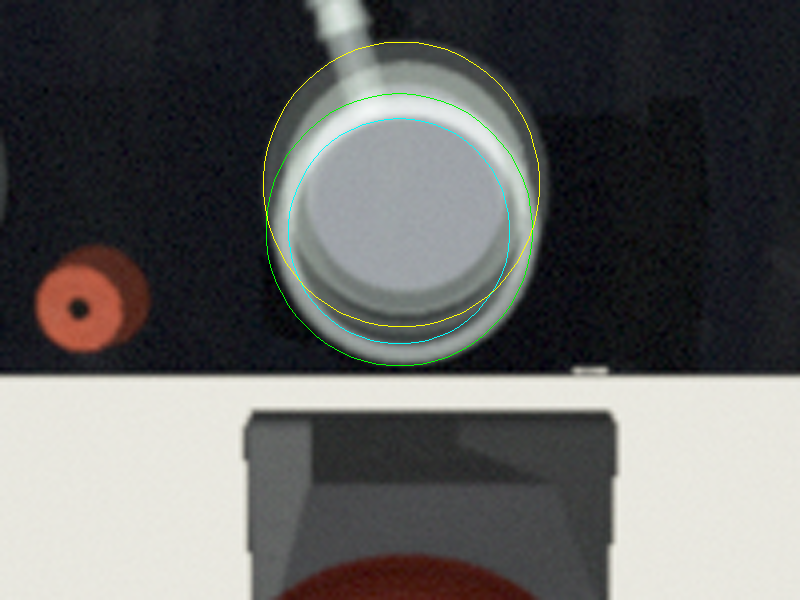

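Request:
move_arm:
  series: [0.4,0.03,0,0,0,0,0.9,0.03,0.3,0,0,0,1.13,0.03,0.7,0,0,0,1.13,0.03,0.9,0,0,0,1.13,0.03,1.0,0,0,0,1.13,0.03,1.0,0,0,0]

```text
clock: 23.88
position: [0.4279, 0.0232, 0.1939]
tcp_rot: [1.0, 0.0, -0.0, 0.0]
force: [0.3, -0.8, -0.0]
gripper_width: 0.59
```

```bash
python3 - <<'E'
from look import *
s,p=look("w")
q=cams.grab_frame("scene")
overlay(q,None,[],"w_scene",(210,160,100,75))
E
```

```text
t 23.88 pos [0.4279 0.0232 0.1939] rv [-0.01 -0.01 -0.01] F [ 0.3 -0.8 -0. ] w 50.4
```

View pics/w_scene.png

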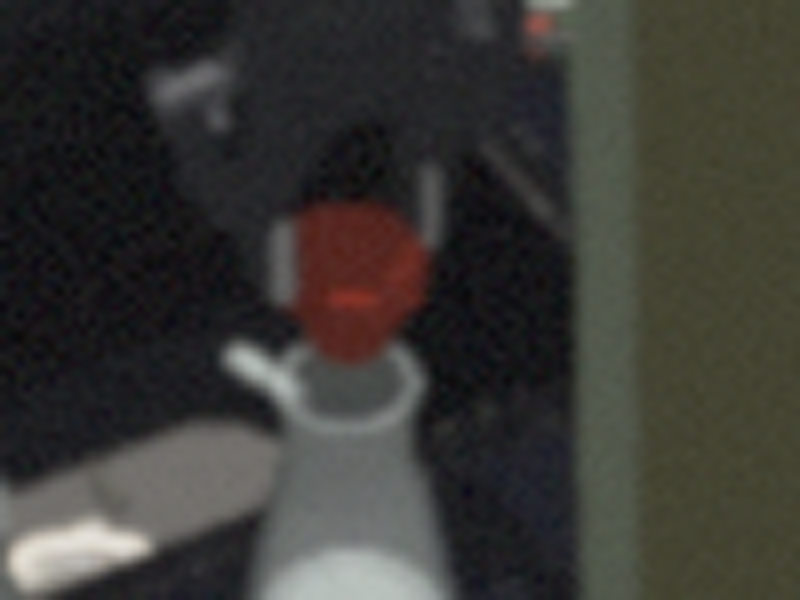

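Aligned over the mouth. I lower it from 0.194 to about 0.145.

Request:
move_arm:
  series: [0,0,0.25,0,0,0,0,0,0.45,0,0,0,0,0,0.65,0,0,0,0,0,0.8,0,0,0,0,0,0.9,0,0,0,0,0,0.94,0,0,0,0,0,0.94,0,0,0]

```text
clock: 24.85
position: [0.4282, 0.0233, 0.1468]
tcp_rot: [1.0, 0.0, 0.0, 0.0]
force: [-0.8, -0.1, -0.4]
gripper_width: 0.588
```

Request:
move_arm:
  series: [0,0,0.03,0,0,0,0,0,0.06,0,0,0,0,0,0.08,0,0,0,0,0,0.08,0,0,0]

```text
clock: 25.35
position: [0.4289, 0.0234, 0.1439]
tcp_rot: [1.0, 0.0, 0.001, 0.0]
force: [-0.4, -0.1, 6.8]
gripper_width: 0.587
```

Request:
move_arm:
  series: [0,0,0,0,0,0,0,0,0,0,0,0,0,0,0,0,0,0,0,0,0,0,0,0]
  claw: 74

```text
clock: 25.85
position: [0.428, 0.0233, 0.1426]
tcp_rot: [1.0, 0.0, -0.0, 0.0]
force: [-0.0, 0.3, -0.2]
gripper_width: 0.864
```

Request:
move_arm:
  series: [0,0,-0.4,0,0,0,0,0,-0.9,0,0,0,0,0.2,-1.4,0,0,0,0,1.0,-1.6,0,0,0,-0.1,1.9,-1.6,0,0,0,-0.1,2.0,-1.6,0,0,0]
  claw: 80

```text
clock: 26.6
position: [0.4228, -0.0785, 0.2229]
tcp_rot: [1.0, -0.002, 0.0, 0.0]
force: [-0.1, 1.0, -1.0]
gripper_width: 0.938
```

```bash
python3 - <<'E'
from look import *
s,p=look("x")
q=cams.grab_frame("side")
overlay(q,None,[],"x_side",(180,140,160,120))
q=cams.grab_frame("scene")
overlay(q,None,[],"x_scene",(170,150,160,120))
E
```

```text
t 26.6 pos [ 0.4228 -0.0785  0.2229] rv [-0.03  0.    0.17] F [-0.1  1.  -1. ] w 80.1
```

View pics/x_side.png

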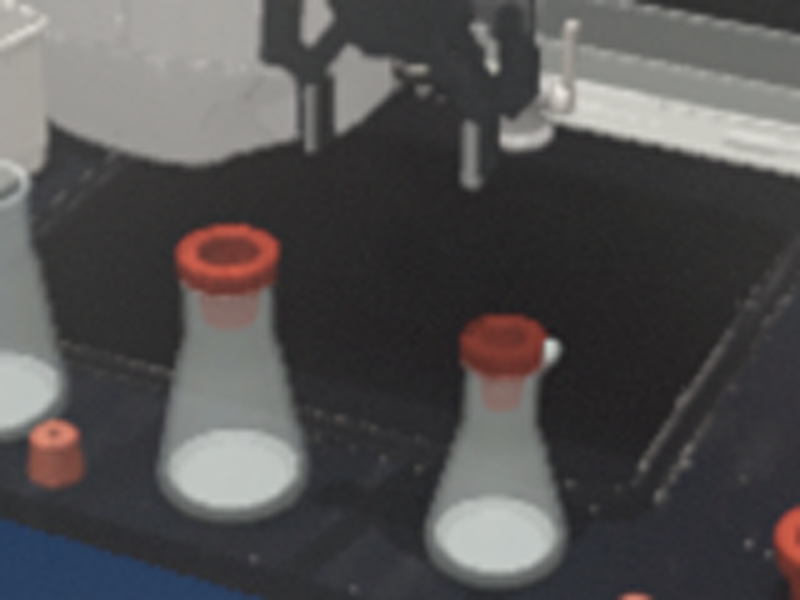

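View pics/x_scene.png

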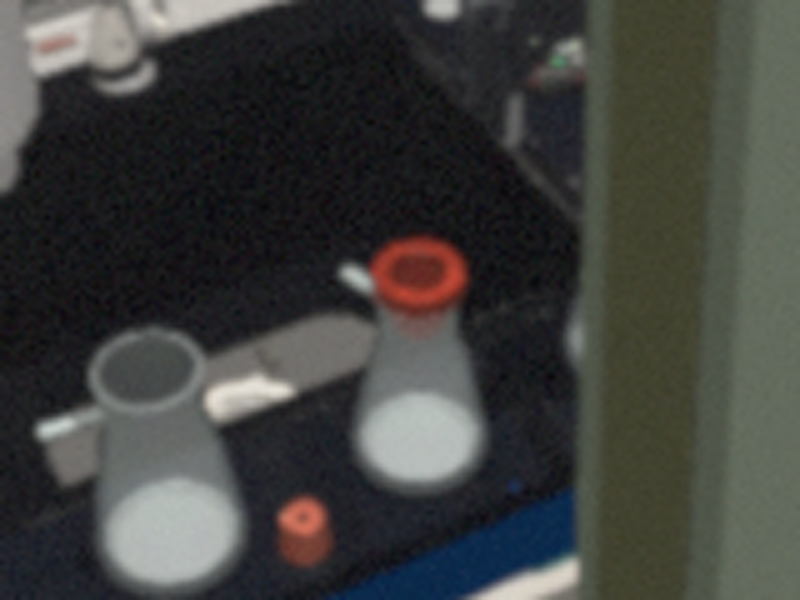

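Request:
move_arm:
  series: [0.2,0.8,0,0,0,0,0.4,1.8,0,0,0,0,0.6,2.8,0,0,0,0,0.8,3.8,0.2,0,0,0,1.02,4.5,0.7,0,0,0,1.02,4.8,1.2,0,0,0,1.02,4.8,1.45,0,0,0,1.02,4.8,1.45,0,0,0]
  claw: 80

```text
clock: 27.75
position: [0.4741, -0.3149, 0.1495]
tcp_rot: [1.0, 0.001, -0.001, -0.001]
force: [0.3, -0.1, -0.2]
gripper_width: 0.938
```

```bash
python3 - <<'E'
from look import *
s,p=look("y")
S=(.4735,-.3165)
overlay(p,s,[(*S,.042,.032)],"y_ov",(120,110,240,180))
E
```

```text
t 27.75 pos [ 0.4741 -0.3149  0.1495] rv [ 0.1  -0.11 -0.1 ] F [ 0.3 -0.1 -0.2] w 80.1
```

View pics/y_ov.png

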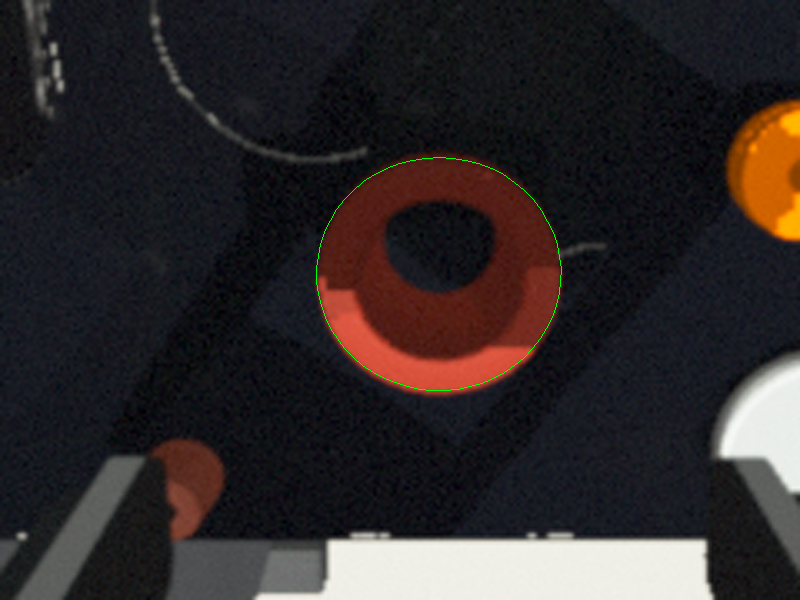

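Request:
move_arm:
  series: [0,0,0.6,0,0,0,0,0,1.3,0,0,0,0,0,1.9,0,0,0,0,0,2.3,0,0,0,0,0,2.44,0,0,0,0,0,2.44,0,0,0]

```text
clock: 28.55
position: [0.4749, -0.3165, 0.0292]
tcp_rot: [1.0, 0.001, 0.001, 0.0]
force: [-0.0, 0.7, 0.2]
gripper_width: 0.936
```

Request:
move_arm:
  series: [0,0,0,0,0,0,0,0,0,0,0,0,0,0,0,0,0,0,0,0,0,0,0,0,0,0,0,0,0,0]
  claw: 48

```text
clock: 29.18
position: [0.4753, -0.3174, 0.0305]
tcp_rot: [1.0, 0.0, 0.002, 0.001]
force: [-0.2, 0.8, 5.8]
gripper_width: 0.71
```

Request:
move_arm:
  series: [0,0,-0.2,0,0,0,0,0,-0.5,0,0,0,0,0,-0.9,0,0,0,0,0,-1.5,0,0,0,0,0,-2.3,0,0,0,0,0,-3.1,0,0,0,0,0,-3.9,0,0,0,0,0,-4.4,0,0,0]

```text
clock: 30.18
position: [0.4746, -0.3169, 0.2519]
tcp_rot: [1.0, 0.0, 0.002, 0.001]
force: [-0.4, 0.7, -0.8]
gripper_width: 0.701
```

```bash
python3 - <<'E'
from look import *
s,p=look("z",[])
q=cams.grab_frame("side");
overlay(q,None,[],"z_side",(280,110,160,120))
E
```

```text
t 30.18 pos [ 0.4746 -0.3169  0.2519] rv [-0.14  0.2  -0.03] F [-0.4  0.7 -0.8] w 59.9
```

View pics/z_raw.png

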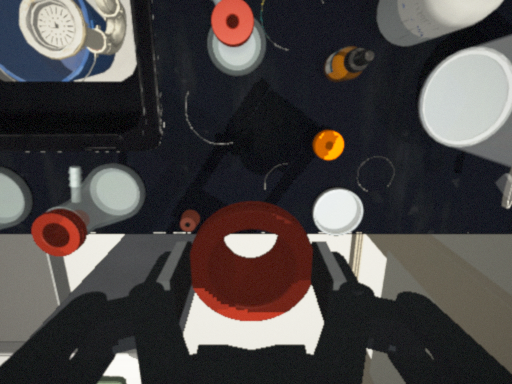

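View pics/z_side.png

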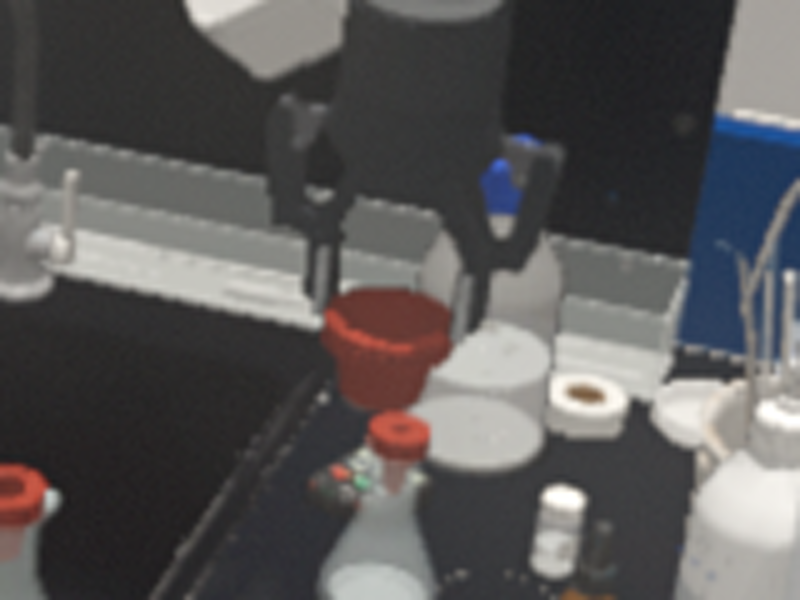

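Request:
move_arm:
  series: [-0.2,-0.6,-0.1,0,0,0,-0.5,-1.7,-0.1,0,0,0,-0.9,-2.8,-0.1,0,0,0,-1.3,-3.9,-0.1,0,0,0,-1.7,-5.0,-0.1,0,0,0,-1.96,-6.1,-0.1,0,0,0,-1.96,-7.2,-0.1,0,0,0,-1.96,-8.2,-0.1,0,0,0]

```text
clock: 31.28
position: [0.3749, 0.0949, 0.2527]
tcp_rot: [1.0, 0.0, -0.0, 0.0]
force: [-0.4, -0.9, 0.1]
gripper_width: 0.708
```

Request:
move_arm:
  series: [0,-1.0,0,0,0,0,0,-1.7,0,0,0,0,0,-1.98,0,0,0,0,0,-1.98,0,0,0,0,0,-1.98,0,0,0,0]

```text
clock: 31.9
position: [0.3758, 0.1912, 0.253]
tcp_rot: [1.0, -0.0, -0.0, 0.001]
force: [-1.0, -0.3, -0.7]
gripper_width: 0.705
```

```bash
python3 - <<'E'
from look import *
s,p=look("A",["flask_4_mouth"])
F=(.4315,.192)
overlay(p,s,[(*F,.152,.0315),(*F,.152,.027),(*F,0,.046)],"A_ov",(150,50,200,150))
E
```

```text
t 31.9 pos [0.3758 0.1912 0.253 ] rv [-0.06 -0.03  0.03] F [-1.  -0.3 -0.7] w 60.2
flask_4_mouth [0.4369 0.1894 0.1545] 0.59 [251. 122.]
```

View pics/A_ov.png

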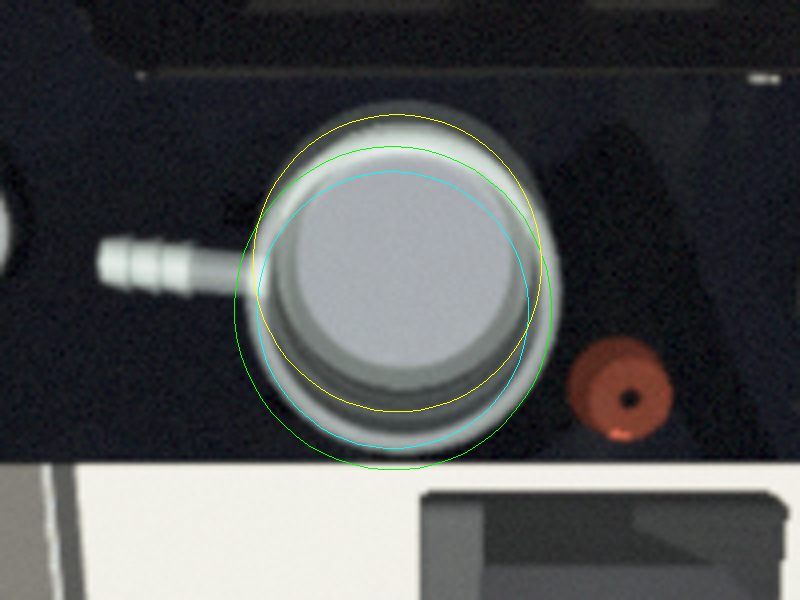

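```bash
python3 - <<'E'
from look import *
s,p=look("A",[])
F=(.4343,.190)
overlay(p,s,[(*F,.152,.0315),(*F,.152,.027),(*F,0,.046)],"A_ov2",(150,50,200,150))
E
```

```text
t 32.0 pos [0.376  0.1912 0.2533] rv [-0.03 -0.01  0.07] F [-0.1  0.7  0.2] w 60.2
```

View pics/A_ov2.png

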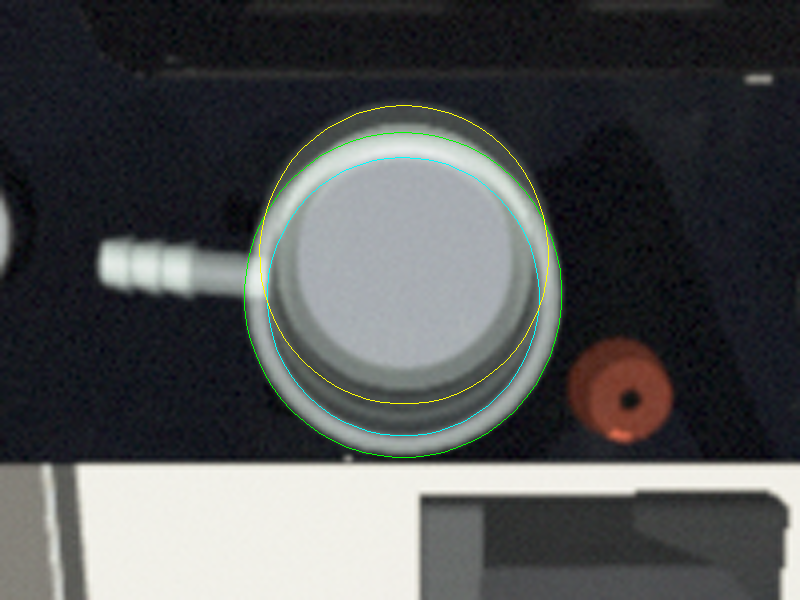

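Request:
move_arm:
  series: [0.4,0.02,0,0,0,0,0.9,0.02,0.3,0,0,0,1.2,0.02,0.7,0,0,0,1.2,0.02,0.9,0,0,0,1.2,0.02,0.97,0,0,0,1.2,0.02,0.97,0,0,0]

```text
clock: 32.8
position: [0.4359, 0.1913, 0.2051]
tcp_rot: [1.0, 0.0, 0.0, -0.0]
force: [-0.4, -0.4, -0.1]
gripper_width: 0.705
```

```bash
python3 - <<'E'
from look import *
s,p=look("B")
q=cams.grab_frame("scene")
overlay(q,None,[],"B_scene",(150,170,100,75))
E
```

```text
t 32.8 pos [0.4359 0.1913 0.2051] rv [ 0.    0.02 -0.03] F [-0.4 -0.4 -0.1] w 60.2
```

View pics/B_scene.png

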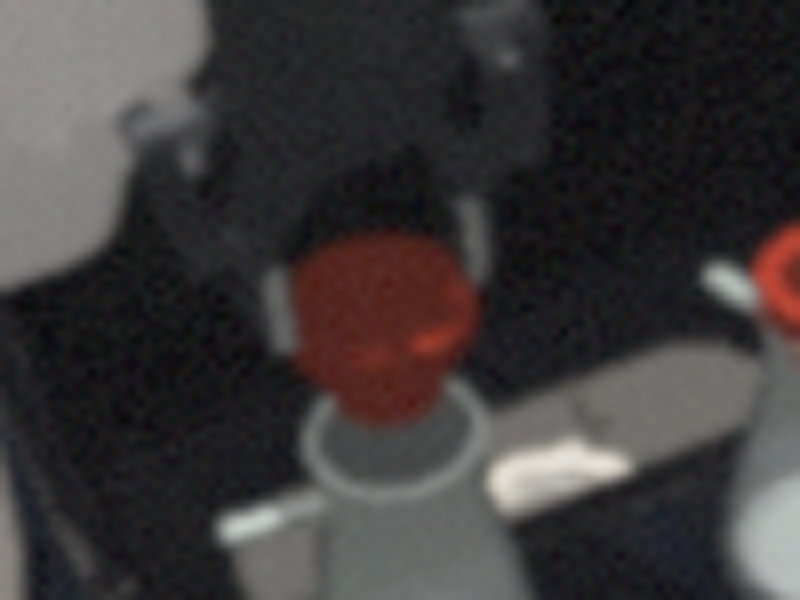

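Request:
move_arm:
  series: [0,0.02,0.25,0,0,0,0,0.02,0.45,0,0,0,0,0.02,0.65,0,0,0,0,0.02,0.8,0,0,0,0,0.02,0.9,0,0,0,0,0.02,0.94,0,0,0,0,0.02,0.94,0,0,0]

```text
clock: 33.78
position: [0.4361, 0.1904, 0.1578]
tcp_rot: [1.0, 0.0, 0.0, 0.0]
force: [0.1, -0.3, -0.9]
gripper_width: 0.702
```

Request:
move_arm:
  series: [0,0,0.03,0,0,0,0,0,0.06,0,0,0,0,0,0.08,0,0,0,0,0,0.08,0,0,0]

```text
clock: 34.28
position: [0.4363, 0.1904, 0.1543]
tcp_rot: [1.0, 0.0, 0.001, -0.0]
force: [-0.9, -0.8, 3.1]
gripper_width: 0.708
```

Request:
move_arm:
  series: [0,0,0.02,0,0,0,0,0,0.03,0,0,0,0,0,0.03,0,0,0]

```text
clock: 34.65
position: [0.4368, 0.1904, 0.1537]
tcp_rot: [1.0, 0.0, 0.001, -0.0]
force: [-1.0, -1.7, 9.8]
gripper_width: 0.705
```

Request:
move_arm:
  series: [0,0,0,0,0,0,0,0,0,0,0,0,0,0,0,0,0,0,0,0,0,0,0,0]
  claw: 82

```text
clock: 35.15
position: [0.4359, 0.1903, 0.152]
tcp_rot: [1.0, 0.0, -0.0, 0.0]
force: [0.2, -0.2, 0.5]
gripper_width: 0.956
```

Request:
move_arm:
  series: [0,0,-0.4,0,0,0,0,0,-0.9,0,0,0,0,0,-1.5,0,0,0,-0.3,0.3,-2.0,0,0,0,-0.8,1.2,-2.4,0,0,0,-1.0,1.8,-2.4,0,0,0,-1.0,1.8,-2.4,0,0,0]

```text
clock: 36.02
position: [0.3853, 0.0991, 0.2727]
tcp_rot: [1.0, -0.001, 0.0, 0.0]
force: [0.3, 1.2, -0.3]
gripper_width: 0.96
```

```bash
python3 - <<'E'
from look import *
s,p=look("C")
q=cams.grab_frame("scene")
overlay(q,None,[],"C_scene",(120,130,220,165))
q=cams.grab_frame("side")
overlay(q,None,[],"C_side",(130,130,300,225))
E
```

```text
t 36.02 pos [0.3853 0.0991 0.2727] rv [-0.    0.05  0.12] F [ 0.3  1.2 -0.3] w 82.0
```

View pics/C_scene.png

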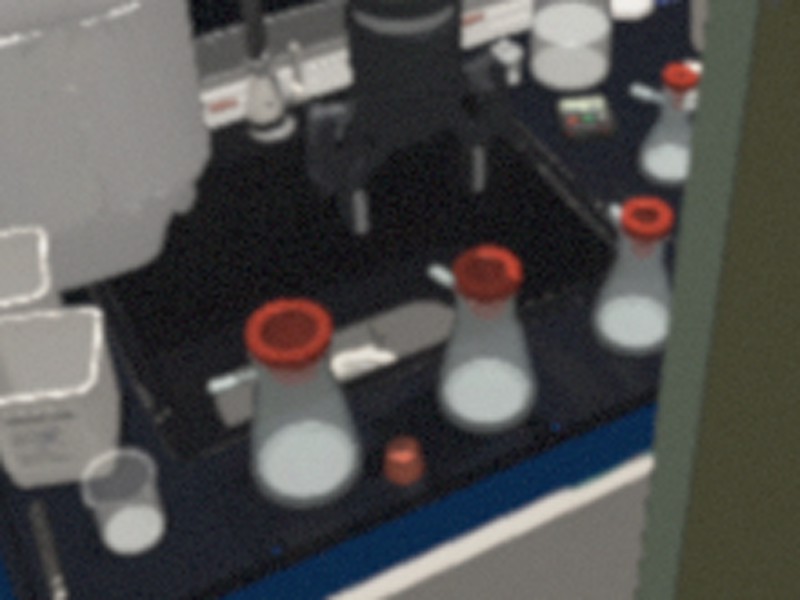

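View pics/C_side.png

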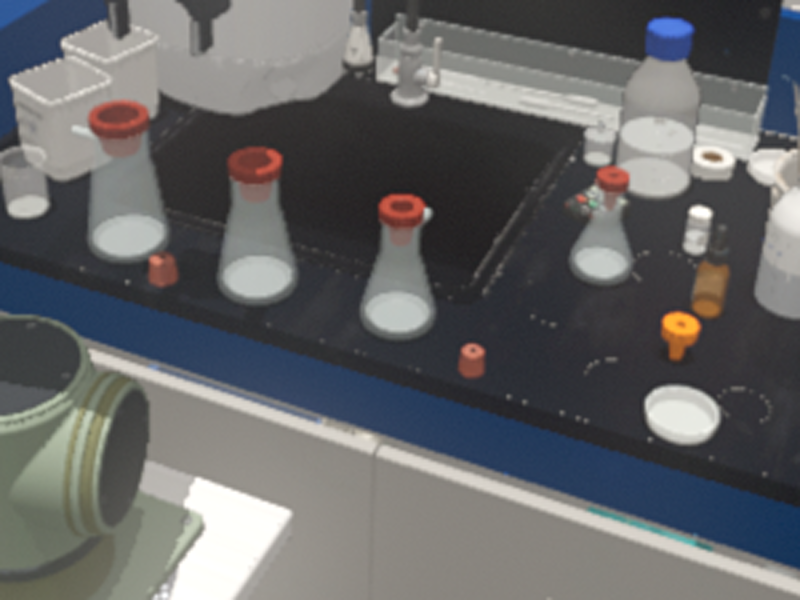

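View pics/C_raw.png

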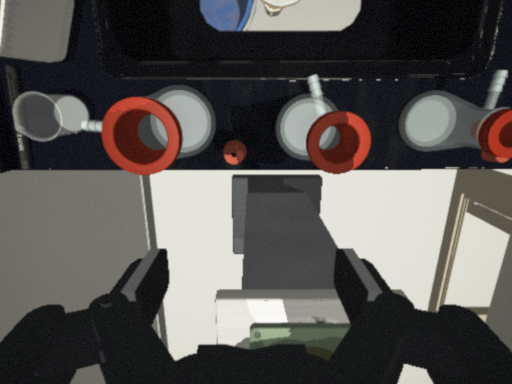

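```bash
python3 - <<'E'
from look import *
q=cams.grab_frame("side")
K=q["color"]
ims=[cv2.resize(K[y:y+45,x:x+50],(400,300),interpolation=cv2.INTER_CUBIC) for x,y in[(150,160),(202,178),(257,196),(335,185)]]
im=np.vstack([np.hstack(ims[:2]),np.hstack(ims[2:])]);cv2.imwrite("pics/D.png",im)
E
```

View pics/D.png

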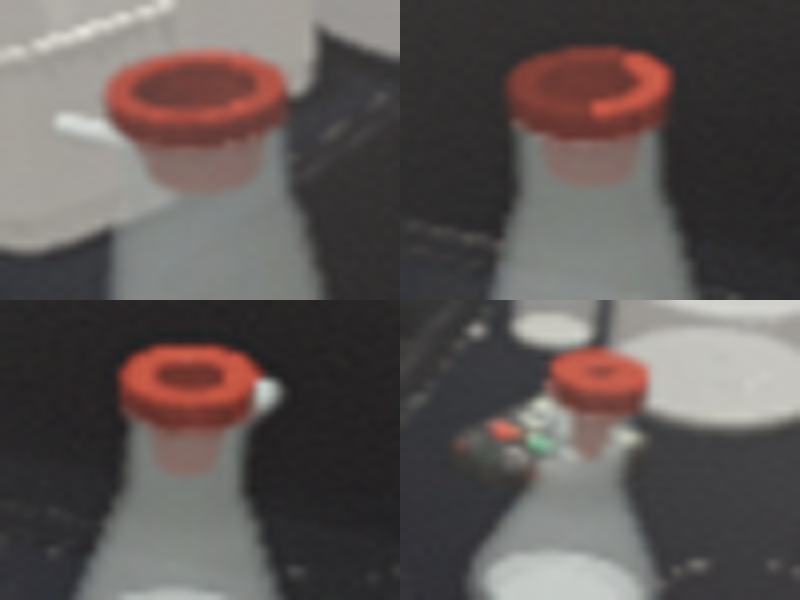

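All four collars lie flat on their rims, the flasks stand upright, and the gripper is clear of everything.

```bash
python3 -c "
from bench import ctrl;print(ctrl.finish_job())"
```

```text
the job is handed in; nothing more can be done
None
```

I took the stack apart and seated all four adapters, adapter_1 in flask_1 through adapter_4 in flask_4, in that order. I handed the job in at about 36 s, well under the 109 s limit.

- **Seating:** each adapter was lowered until the wrist force rose to between 6 and 10 N, at the height where its collar should meet the rim, and then released.
- **Last check:** enlarged side-camera crops show all four collars flat on their rims and right way up. All flasks stand upright.
- **Bystanders:** the beaker, the dropper bottle and the orange look-alike were not touched and are still standing. The gripper ended clear of everything.
- **Disagreements:** flask and stack positions from the fixed cameras and the networks differed from the wrist camera by a few mm, up to about 11 mm for my side-camera picks. I used the wrist-camera fits for every grasp and placement. In the side picture adapter_1 appeared about 1 px lower than the model outline. That fits the side camera's earlier offset, so I took it as calibration error rather than bad seating.

No check failed, and the hand-in reported no verdict.

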